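# Clear the tea rack

## Task

Pull the rack's half-open drawer right out, then use the wooden scraper block to push all four chips of pressed tea off the rack's top over its front edge into the drawer, without the gripper itself touching a chip. Afterwards stand the scraper upright, fully down in the pocket of the nest tray that fits it, and push the drawer fully shut with the chips inside. Leave everything else where it stands.

Things in the scene. Friction and masses are not known exactly. Their poses are not given: they have to be found in the camera images.
- rack: fixed low wooden rack, 280 mm along its x, 220 mm along its y, flat top without rims at 104 mm above the table (14 mm thick board, so 90 mm free below it). Origin: centre of its underside on the table. Its drawer comes out of its front, the -x end (edge of the top at x = -140 mm), which faces roughly to the robot's right (world -y)
- drawer (a joint): opening of the rack's drawer in m: 0 shut, 0.16 fully out, growing as it slides along the rack's -x; starts about half open; slides with about 1.5 N friction plus 5 N per m/s, and stays where it is left
- drawer_pull (a point): middle of the top edge of the drawer's front panel; axes as the rack's. The panel is upright, 14 mm thick along the rack's x, 220 mm wide, its top 126 mm above the table, 22 mm above the rack's top, and its lower edge 6 mm above the table; when shut its inner face is flush against the rack's front edge. There is no handle: pinch the panel's top edge from above, or push on its faces
- drawer_in (a point): centre of the drawer's inner floor, 14 mm above the table; moves with the drawer, axes as the rack's. The inside is 264 mm along x by 180 mm along y, side walls 6 mm thick, rising to 80 mm above the table
- chip0: a loose dark flat flake of pressed tea, a 60 x 31 mm slab with stepped corners, 13 mm thick, about 25 g; starts lying flat on the rack's top with its long axis (own x) within about 0.6 rad of the rack's x axis. Origin: centre of its underside, z up as it lies at the start
- chip1: a loose dark flat flake of pressed tea, a 60 x 31 mm slab with stepped corners, 13 mm thick, about 25 g; starts lying flat on the rack's top with its long axis (own x) within about 0.6 rad of the rack's x axis. Origin: centre of its underside, z up as it lies at the start
- chip2: a loose dark flat flake of pressed tea, a 60 x 31 mm slab with stepped corners, 13 mm thick, about 25 g; starts lying flat on the rack's top with its long axis (own x) within about 0.6 rad of the rack's x axis. Origin: centre of its underside, z up as it lies at the start
- chip3: a loose dark flat flake of pressed tea, a 60 x 31 mm slab with stepped corners, 13 mm thick, about 25 g; starts lying flat on the rack's top with its long axis (own x) within about 0.6 rad of the rack's x axis. Origin: centre of its underside, z up as it lies at the start
- scraper: loose scraper block of pale wood with a steel sole, 0.25 kg: foot 150 mm (its x) x 32 mm (its y) x 34 mm high; on the middle of the foot a grip rib 80 mm (x) x 20 mm (y), its top 65 mm above the sole. Origin: centre of the sole, z up; starts standing on the sole on the table
- nest: fixed wooden nest tray, 180 mm (its x) x 115 mm (its y) x 26 mm high, with three pockets 18 mm deep: a long one for the scraper, a shorter one (101 x 38 mm, empty) and a round one holding the strainer cup. Origin: centre of its underside
- nest_hole0 (a point): centre of the mouth of the long pocket, at the tray's top face 26 mm above the table, 28 mm along the tray's +y from its middle; axes as the tray's. Pocket 156 mm along x by 38 mm along y, 18 mm deep (floor 8 mm above the table); the scraper fits either way round
- caddy: bystander: small steel tin, 51 mm across, 62 mm high, standing at the back of the rack's top (around x = +110 mm of the rack). Origin: centre of its underside
- strainer_cup: bystander: steel cup 42 mm across, 60 mm high, standing in the tray's round pocket. Origin: centre of its underside
- mug: bystander: white mug, 80 mm across, 90 mm high, handle along its +y. Origin: centre of its underside
- sugar_bowl: bystander: small open white bowl, 90 mm across, 55 mm high. Origin: centre of its underside. At the far side of the table (more than 0.78 m ahead of the robot), stand a teapot, a jar and a saucer stack that cannot be moved, up to 130 mm high, and a flat trivet

How it is judged:
By the outcome, as a careful person would: the job done as asked, in the order asked, and still so for the second after the job is handed in, with the robot touching nothing.
It also fails if it takes over 72 s, if anything falls off the work surface, if the arm or the gripper's body presses on something with over 40 N, if the wrist force passes 120 N, or if a joint passes its speed limit or range.

## Robot

A 7-joint arm with a two-finger parallel gripper is mounted at the origin on the work surface. World frame = base frame: x ahead of the robot, y to its left, z up, the work surface at z = 0. Lengths are in m, angles in rad, forces in N, time in s.
With the tool pointing down it reaches from about 0.425 to 0.875 m from the base axis. Payload 8.4 kg.
Tool frame: the origin (TCP) lies midway between the tips of the shut fingers; the grasp point (between the pads) lies 19 mm behind it (r.pinch_z is the distance from the TCP to the grasp point, in m); y points along the fingers, x is the direction in which the jaws open and shut, and the axes are right-handed (so a half turn about y gives the same grasp; the last joint's range is limited). The gripper opens to 87 mm and grips with 3 to 60 N. Pads are 19 mm wide; open, the fingers measure 117 mm over their backs; the gripper's body (75 mm by 190 mm) begins 51 mm behind the grasp point.
Start: joints at [1.184, 0.333, 0.04, 1.465, -0.013, 1.343, -0.059], TCP at [0.184, -0.623, 0.191] pointing down, gripper open.
Joint ranges: [-2.58, 2.58], [-0.38, 2.09], [-1.3, 1.39], [0.25, 2.4], [-1.5, 4.64], [0.08, 2.09], [-2.65, 2.65]. Speed limits (rad/s): [2.22, 2.22, 2.79, 2.79, 3.14, 3.14, 3.14].

## Interface

Orientations are given as a 3x3 rotation matrix whose columns are the frame's x, y, z axes.
In Python, from plant import readout, camera, camera_model, r, nets gives the robot as it stands.
- The arm moves only by the shell command python3 -m pendant 'ROWS' [FORCE]. ROWS is a JSON object of lists of equal length, an entry for each row: "travel": the shift along the world's x, y, z in cm, a list of three; "turn": the turn, a rotation vector about the world's x, y, z in rad, a list of three; "jaw": the finger opening in cm, from 0 to 8.7. In form: {"travel": [[x, y, z], ...], "turn": [[wx, wy, wz], ...], "jaw": [jaw, ...]}. A call has 1 to 20 rows; each row is the pose to reach, as a shift and turn from the pose commanded when the call began; what a row does not reach only later rows make up. A row lasts 1/10 s, in which the tool goes at most 50 mm and 8.59 degrees, less where a joint would pass 70% of its speed; a pose out of reach is approached as far as the arm can. A call with a gripper value outside its range is refused whole. The fingers move at their own pace and stop on an object; FORCE is the grip in N (left out, the last holds). Time passes only in rows, so rows that repeat a pose let the fingers close. It gives the time, the measured TCP pose, the force and the opening at its end, in the units of the state.
- readout.get_obs(): the state, without advancing time (a new reading comes with each control period).
- camera(name): name is "scene" or "top" or "wrist"; returns the picture (420x560x3 uint8, red, green, blue); there is no depth.
- camera_model(name): a dict with "fx", "fy", "cx", "cy" (pixels), "rvec" (rotation vector, rad) and "tvec" (3), from world to camera coordinates, as OpenCV has them; the wrist camera has in their place "T_tool_cam" (4x4, takes a point from camera to tool coordinates, whose origin is the TCP and whose axes are the tool frame's). Camera axes: x right, y down, z forward; pixel columns grow to the right and rows downward; lengths in m; the calibration is good to about 2 mm. A picture is of the moment at which its call begins: read the wrist's pose just before it. camera_model takes no time and is no camera call.
- r.sign_off(): hands the job in, once; it reports no verdict.
Trained networks look in the newest picture that a camera, given by its name, has taken for a name from the list of things; names that differ only in an ending like _2 or _b are one class to them, and where a whole thing is asked for, a point or a joint stands for the part that bears it (a point fixed in the world has none). Each returns a list of dicts, best first, with "p" (0 to 1); they miss things now and then, are a little off and sometimes report something else, mostly with a low value. They report only what shows in the picture. A call takes as long as a camera call.
- nets.search_frame(camera, name): "uv" ([column, row] in pixels, amid what is visible of it).
- nets.cut_out(camera, name): "mask" (420x560 bool, what is visible of it) and "uv" ([column, row] in pixels, amid what is visible of it).
The state is a dict: "clock": time; "q": joint angles; "joint_vel": joint speeds; "joint_torque": joint torques, N m; "tool_pos": TCP position; "tcp_rot": TCP orientation; "contact_force": force on the tool from outside, world axes, zero at the start; "torque": the same for the moment, N m; "opening": finger opening in m.
Only numpy, scipy, OpenCV 4.12 (cv2) and the standard library are available. Lean on these libraries where they do the work, as an engineer would, in place of code of your own. Each camera call takes 0.05 s, during which the arm holds its last target.

## Working session

There is one attempt and no reset: what is moved stays moved. The work goes in short steps, Python scripts to look and compute and a shell command to move; the robot and the scene stay as the last step left them, time stands still between calls to the robot, and variables do not carry over. Pictures are saved under pics/ and viewed, and the job is handed in when it is done.

```bash
ls; mkdir -p pics
python3 - <<'E'
from plant import readout, camera, camera_model, r, nets
import cv2
o=readout.get_obs()
print(o['clock'],o['tool_pos'],o['tcp_rot'],o['opening'])
for n in ['scene','top','wrist']:
    im=camera(n); cv2.imwrite(f'pics/{n}0.png',im[:,:,::-1]); print(n,camera_model(n))
E
```

```text
pics
0.0 [ 0.18430756 -0.62280291  0.19020271] [[ 2.83819150e-01 -5.41237284e-04  9.58877676e-01]
 [-9.58876591e-01  1.44651454e-03  2.83819645e-01]
 [-1.54064428e-03 -9.99998807e-01 -1.08431234e-04]] 0.08686112581913993
scene {'fx': 439.66751113099417, 'fy': 439.66751113099417, 'cx': 287.24336998816705, 'cy': 206.16485008975863, 'rvec': array([ 2.34471167,  1.13477727, -0.32778168]), 'tvec': array([-0.26163852, -0.30193862,  1.55570973])}
top {'fx': 511.9915239812567, 'fy': 511.9915239812567, 'cx': 283.3292807580697, 'cy': 210.89544731634723, 'rvec': array([ 2.1754977 , -2.11449069,  0.16281285]), 'tvec': array([-0.0716366 ,  0.49193359,  1.36011911])}
wrist {'fx': 334.81068640910013, 'fy': 334.81068640910013, 'cx': 273.5319572021142, 'cy': 215.9355459762704, 'T_tool_cam': array([[ 9.99999841e-01,  5.64014262e-04,  2.96836159e-05,
        -2.72182780e-04],
       [ 1.19611632e-04, -2.62850536e-01,  9.64836557e-01,
        -1.94149929e-01],
       [ 5.51983933e-04, -9.64836400e-01, -2.62850561e-01,
         7.28061570e-02],
       [ 0.00000000e+00,  0.00000000e+00,  0.00000000e+00,
         1.00000000e+00]])}
```

View pics/scene0.png

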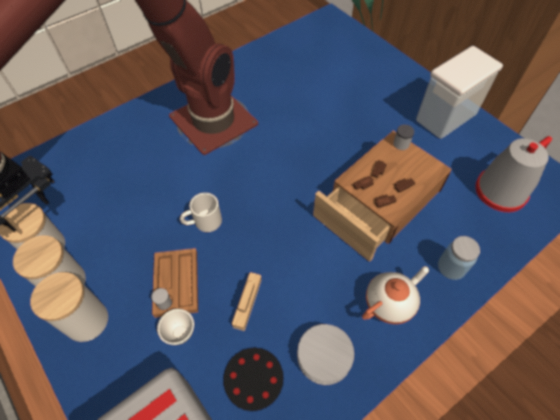

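View pics/top0.png

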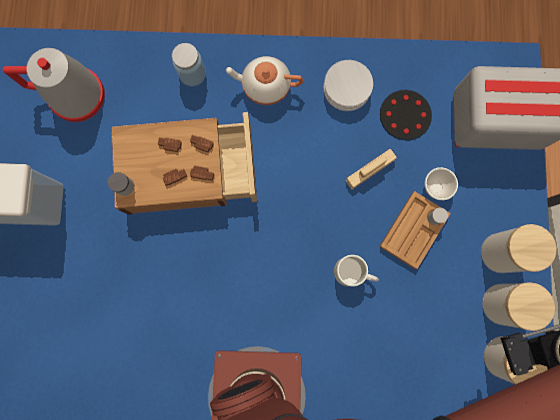

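View pics/wrist0.png

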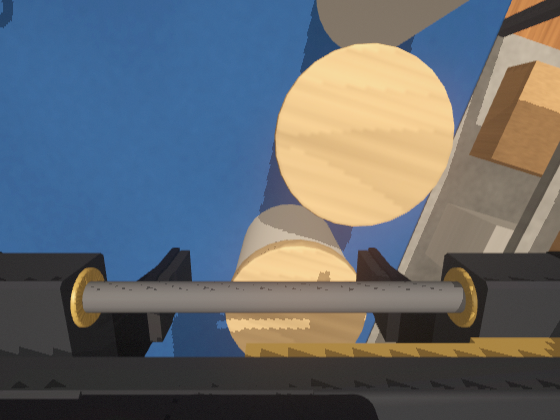

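```bash
cat > h.py <<'E'
from plant import readout, camera, camera_model, r, nets
import numpy as np, cv2
def cam(name):
    m=camera_model(name)
    K=np.array([[m['fx'],0,m['cx']],[0,m['fy'],m['cy']],[0,0,1.]])
    if name=='wrist':
        o=readout.get_obs(); T=np.eye(4); T[:3,:3]=o['tcp_rot']; T[:3,3]=o['tool_pos']
        Tc=T@m['T_tool_cam']; Ti=np.linalg.inv(Tc); return K,Ti[:3,:3],Ti[:3,3]
    return K,cv2.Rodrigues(m['rvec'])[0],m['tvec']
def pix2w(c,uv,z):
    K,R,t=c; uv=np.atleast_2d(uv).astype(float)
    d=(np.linalg.inv(K)@np.c_[uv,np.ones(len(uv))].T).T@R
    C=-R.T@t; return C+d*((z-C[2])/d[:,2])[:,None]
def proj(c,P):
    K,R,t=c; P=np.atleast_2d(P); q=(P@R.T+t)@K.T; return q[:,:2]/q[:,2:]
def pose(x,y,yaw,L):
    L=np.atleast_2d(L); c,s=np.cos(yaw),np.sin(yaw)
    return L@np.array([[c,s,0],[-s,c,0],[0,0,1]])+[x,y,0]
def shot(name,f,crop=None,k=1):
    im=camera(name); b=im[:,:,::-1]
    cv2.imwrite(f'pics/{f}_full.png',b)
    return im
E
python3 - <<'E'
from h import *
im=cv2.imread('pics/top0.png')
def crop(x0,y0,w,h,k,f): cv2.imwrite('pics/'+f,cv2.resize(im[y0:y0+h,x0:x0+w],None,fx=k,fy=k,interpolation=cv2.INTER_CUBIC))
crop(100,105,160,115,5,'c_rack.png'); crop(330,140,140,140,4,'c_tray.png')
camera('top');c=cam('top')
res={}
for n,z in [('rack',.104),('chip0',.117),('scraper',.05),('nest',.026),('caddy',.062),('mug',.09),('sugar_bowl',.05),('strainer_cup',.06),('drawer_pull',.126)]:
    for d in nets.cut_out('top',n)[:5]:
        m=d['mask']; mr=cv2.minAreaRect(np.argwhere(m)[:,::-1].astype(np.float32))
        print(n,round(d['p'],2),np.round(d['uv'],1),m.sum(),np.round(cv2.boxPoints(mr),1).tolist(),np.round(pix2w(c,d['uv'],z)[0],3))
print(readout.get_obs()['clock'])
E
```

```text
rack 0.61 [182.5 161.8] 10542 [[107.80000305175781, 123.9000015258789], [249.10000610351562, 111.5], [257.1000061035156, 202.1999969482422], [115.80000305175781, 214.60000610351562]] [0.607 0.211 0.104]
rack 0.19 [349.5 272.2] 896 [[330.79998779296875, 258.6000061035156], [371.1000061035156, 250.10000610351562], [377.3999938964844, 279.70001220703125], [337.0, 288.20001220703125]] [ 0.33  -0.231  0.104]
chip0 0.73 [201.5 174. ] 272 [[188.5, 177.39999389648438], [190.0, 164.3000030517578], [214.10000610351562, 167.0], [212.6999969482422, 180.10000610351562]] [0.572 0.158 0.117]
chip0 0.72 [168.2 143.5] 230 [[157.0, 148.3000030517578], [158.60000610351562, 136.6999969482422], [180.6999969482422, 139.8000030517578], [179.10000610351562, 151.39999389648438]] [0.651 0.249 0.117]
chip0 0.63 [200.2 140.3] 287 [[187.1999969482422, 145.10000610351562], [192.3000030517578, 132.3000030517578], [214.5, 141.1999969482422], [209.39999389648438, 154.0]] [0.663 0.166 0.117]
chip0 0.63 [170.9 173.2] 276 [[160.39999389648438, 173.8000030517578], [182.3000030517578, 164.39999389648438], [187.3999938964
[... 1901 characters left out ...]
449.20001220703125, 217.39999389648438], [431.20001220703125, 226.39999389648438]] [ 0.498 -0.47   0.06 ]
strainer_cup 0.49 [235.8 160.1] 2502 [[216.10000610351562, 116.30000305175781], [249.5, 113.5], [256.6000061035156, 199.8000030517578], [223.3000030517578, 202.60000610351562]] [0.626 0.076 0.06 ]
drawer_pull 0.86 [237.9 158. ] 2543 [[215.3000030517578, 115.9000015258789], [249.0, 112.5], [257.79998779296875, 199.6999969482422], [224.0, 203.10000610351562]] [0.616 0.064 0.126]
drawer_pull 0.44 [414.6 233.6] 2561 [[378.3999938964844, 246.10000610351562], [412.6000061035156, 189.8000030517578], [450.1000061035156, 212.60000610351562], [416.0, 268.8999938964844]] [ 0.432 -0.392  0.126]
0.65
```

```bash
sleep 1
```

```text
(no output)
```

View pics/c_rack.png

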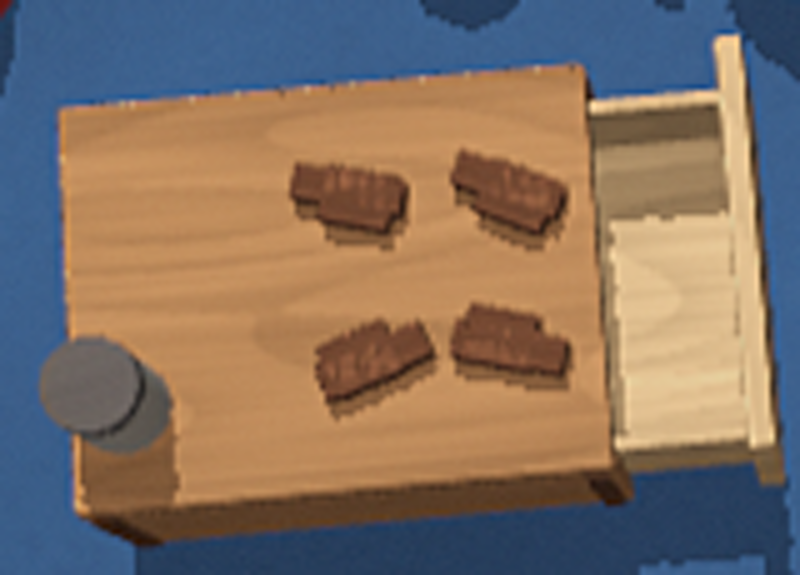

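View pics/c_tray.png

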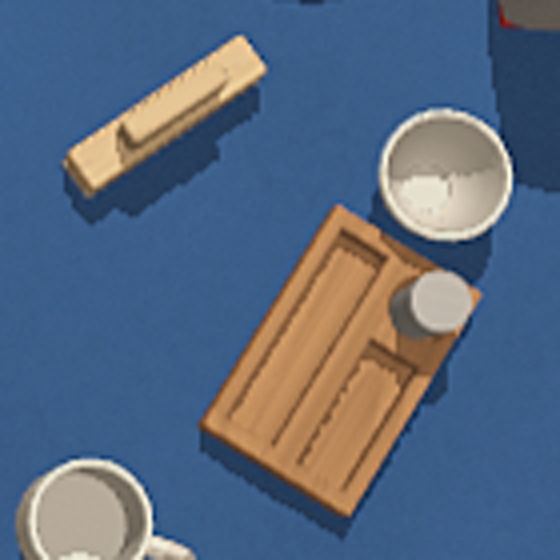

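```bash
cat > fit.py <<'E'
from h import *
from scipy.optimize import least_squares
c=cam('top')
def cc(p,o,k): return (np.array(p,float)+.5)/k-.5+np.array(o)
def fit(uv,L,x0):
    f=lambda p:(proj(c,pose(*p,L))-uv).ravel()
    s=least_squares(f,x0); return s.x,np.round(s.fun.reshape(-1,2),1)
E
python3 - <<'E'
from fit import *
uv=cc([(62,108),(582,66),(610,468),(78,512)],(100,105),5)
# rack -x is image right(-y world): yaw ~ +90deg ; rack +y -> world -x
L=[[.14,-.11,.104],[-.14,-.11,.104],[-.14,.11,.104],[.14,.11,.104]]
p,e=fit(uv,L,[.6,.22,1.57]); print('rack',p,e.tolist())
P=cc([(715,37),(740,37),(752,445),(778,442)],(100,105),5)
w=pix2w(c,P,.126); 
inv=lambda w:pose(0,0,-p[2],w-[p[0],p[1],0])
print('panel corners in rack',np.round(inv(w),3).tolist())
uv=cc([(340,205),(482,295),(350,508),(202,425)],(330,140),4)
wt=pix2w(c,uv,.026); print('tray',np.round(wt,3).tolist())
L=[[.09,.0575,.026],[.09,-.0575,.026],[-.09,-.0575,.026],[-.09,.0575,.026]]
q,e=fit(uv,L,[.44,-.41,-.5]); print('nest',q,e.tolist(), 'hole',pose(*q,[[0,.028,.026]]))
# pocket mouth corners
uv=cc([(345,228),(387,260),(272,447),(228,418)],(330,140),4); w=pix2w(c,uv,.026); print('pocket',np.round(w,3).tolist(),w.mean(0))
# chips
for d in nets.cut_out('top','chip0')[:4]:
    m=d['mask'].astype(np.uint8); ct=max(cv2.findContours(m,0,2)[0],key=len)[:,0]
    w=inv(pix2w(c,ct,.112)); print('chip rack frame',np.round(w.min(0),3),np.round(w.max(0),3))
# scraper ground: foot top face z .034
im=cv2.imread('pics/top0.png')
cv2.imwrite('pics/c_scr.png',cv2.resize(im[140:200,335:405],None,fx=10,fy=10,interpolation=cv2.INTER_CUBIC))
cv2.imwrite('pics/c_nest.png',cv2.resize(im[185:275,370:460],None,fx=7,fy=7,interpolation=cv2.INTER_CUBIC))
E
```

```text
rack [0.60542752 0.25392539 1.68457244] [[-0.6, -0.3], [0.6, -0.4], [0.6, 0.2], [-0.7, 0.4]]
panel corners in rack [[-0.211, -0.111, 0.126], [-0.224, -0.11, 0.126], [-0.214, 0.108, 0.126], [-0.227, 0.107, 0.126]]
tray [[0.562, -0.42, 0.026], [0.502, -0.517, 0.026], [0.353, -0.424, 0.026], [0.407, -0.324, 0.026]]
nest [ 0.45593079 -0.42109155 -0.54537594] [[-0.3, -0.3], [0.1, -0.5], [-0.2, 1.5], [0.5, -0.8]] hole [[ 0.4704555  -0.39715344  0.026     ]]
pocket [[0.546, -0.423, 0.026], [0.524, -0.452, 0.026], [0.393, -0.372, 0.026], [0.412, -0.342, 0.026]] [ 0.46876567 -0.3969163   0.026     ]
chip rack frame [-0.121  0.017  0.112] [-0.059  0.058  0.112]
chip rack frame [-0.041 -0.063  0.112] [ 0.017 -0.027  0.112]
chip rack frame [-0.127 -0.064  0.112] [-0.067 -0.018  0.112]
chip rack frame [-0.051  0.02   0.112] [0.009 0.062 0.112]
```

```bash
sleep 1
```

```text
(no output)
```

View pics/c_scr.png

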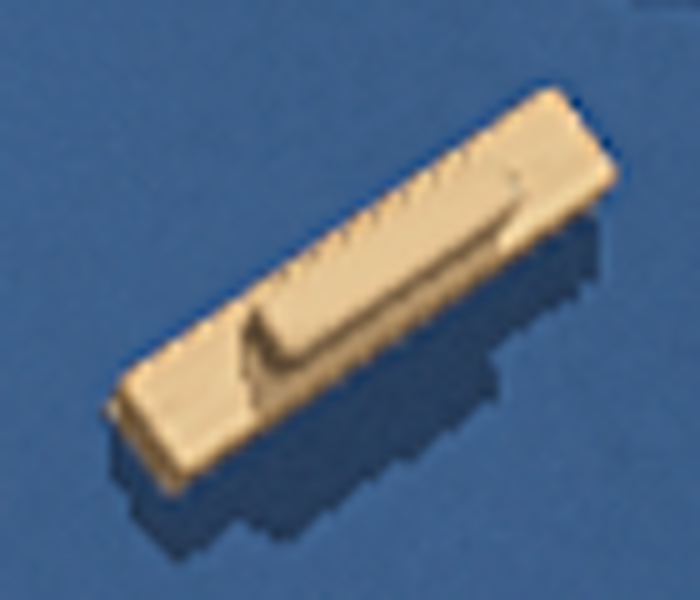

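View pics/c_nest.png

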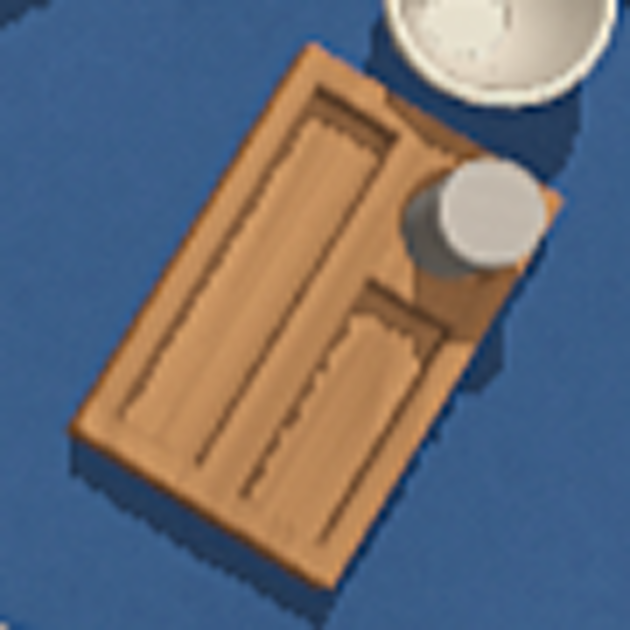

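```bash
python3 -m pendant '{"travel":[[0,0,5],[2,3,9],[5,7,10],[8,11,10],[11,15,10],[14,19,10],[17,24,10],[20,28,10],[23,33,10],[26,37,10],[29,42,10],[32,46,10],[35,50,10],[38,55,10],[41,59,10],[44,63,10],[44.6,65.9,9],[44.6,65.9,6],[44.6,65.9,4],[44.6,65.9,4]],"turn":[[0,0,0],[0,0,0],[0,0,-0.05],[0,0,-0.1],[0,0,-0.15],[0,0,-0.174],[0,0,-0.174],[0,0,-0.174],[0,0,-0.174],[0,0,-0.174],[0,0,-0.174],[0,0,-0.174],[0,0,-0.174],[0,0,-0.174],[0,0,-0.174],[0,0,-0.174],[0,0,-0.174],[0,0,-0.174],[0,0,-0.174],[0,0,-0.174]],"jaw":[6,6,6,6,6,6,6,6,6,6,6,6,6,6,6,6,6,6,6,6]}' 40
python3 - <<'E'
from h import *
K=cam('wrist');im=camera('wrist');cv2.imwrite('pics/w1.png',im[:,:,::-1]); print(readout.get_obs()['tool_pos'])
E
```

```text
clock: 2.7
tool_pos: [0.629, 0.0361, 0.2277]
tcp_rot: [[0.115, -0.005, 0.993], [-0.993, -0.0, 0.115], [-0.0, -1.0, -0.005]]
contact_force: [-0.0, -0.2, -0.1]
opening: 0.0603
[0.62978275 0.03540937 0.23000052]
```

```bash
sleep 1
```

```text
(no output)
```

View pics/w1.png

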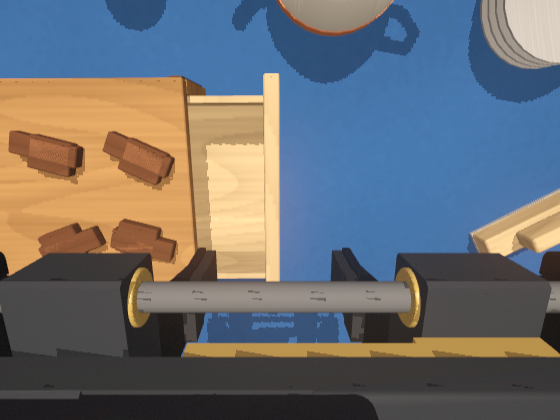

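Run:
```python
from h import *
c=cam('wrist'); p=[0.60542752,0.25392539,1.68457244]
for n,L in [('panel',[[-.219,y,.126] for y in (-.11,0,.11)]),('rackfront',[[-.14,y,.104] for y in (-.11,0,.11)]),]:
    print(n,np.round(proj(c,pose(*p,L)),0).tolist())
print(np.round(proj(c,[readout.get_obs()['tool_pos']]),0))
w=pix2w(c,[[188,78],[264,73],[279,73]],[.104,.126,.126]); print(w, pose(0,0,-p[2],w-[p[0],p[1],0]))
```

```text
panel [[273.0, 77.0], [273.0, 206.0], [273.0, 313.0]]
rackfront [[185.0, 80.0], [192.0, 201.0], [199.0, 301.0]]
[[274. 247.]]
[[0.73285654 0.12434673 0.104     ]
 [0.74178014 0.05663745 0.126     ]
 [0.74319266 0.04432847 0.126     ]] [[-0.14320799 -0.11189396  0.104     ]
 [-0.21149259 -0.11307277  0.126     ]
 [-0.22388236 -0.11307871  0.126     ]]
```

```bash
python3 -m pendant '{"travel":[[0,0,-4],[0,0,-8],[0,0,-11.5],[0,0,-13],[0,0,-13],[0,0,-13],[0,0,-13],[0,0,-13],[0,0,-13]],"turn":[[0,0,0],[0,0,0],[0,0,0],[0,0,0],[0,0,0],[0,0,0],[0,0,0],[0,0,0],[0,0,0]],"jaw":[6,6,6,6,0.8,0.8,0.8,0.8,0.8]}' 40
```

```text
clock: 3.65
tool_pos: [0.6311, 0.0358, 0.1022]
tcp_rot: [[0.113, 0.002, 0.994], [-0.994, -0.0, 0.113], [0.0, -1.0, 0.002]]
contact_force: [-0.3, 0.4, -0.1]
opening: 0.0279
```

```bash
python3 -m pendant '{"travel":[[0,0,0],[0,0,0],[0,0,0],[0,0,0],[0.15,-1.3,0],[0.34,-3,0],[0.57,-5,0],[0.8,-7,0],[0.94,-8.2,0],[1.0,-8.7,0],[1.02,-8.9,0],[1.02,-8.9,0],[1.02,-8.9,0]],"turn":[[0,0,0],[0,0,0],[0,0,0],[0,0,0],[0,0,0],[0,0,0],[0,0,0],[0,0,0],[0,0,0],[0,0,0],[0,0,0],[0,0,0],[0,0,0]],"jaw":[0.8,0.8,0.8,0.8,0.8,0.8,0.8,0.8,0.8,0.8,0.8,0.8,0.8]}' 40
python3 - <<'E'
from h import *
im=camera('top');cv2.imwrite('pics/t2.png',im[:,:,::-1]); print(readout.get_obs()['tool_pos'])
E
```

```text
clock: 4.95
tool_pos: [0.6407, -0.052, 0.1011]
tcp_rot: [[0.115, 0.0, 0.993], [-0.993, 0.001, 0.115], [-0.001, -1.0, 0.0]]
contact_force: [-0.1, 0.2, 0.1]
opening: 0.0077
[ 0.64065916 -0.05206121  0.10111252]
```

```bash
sleep 1
```

```text
(no output)
```

View pics/t2.png

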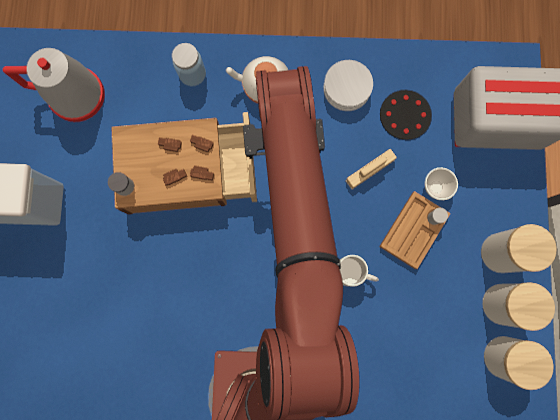

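```bash
python3 - <<'E'
from h import *
im=camera('wrist');cv2.imwrite('pics/w2.png',im[:,:,::-1]); 
im=camera('scene');cv2.imwrite('pics/s2.png',cv2.resize(im[120:300,250:450,::-1],None,fx=4,fy=4)[:600]);
E
sleep 1
```

```text
(no output)
```

View pics/w2.png

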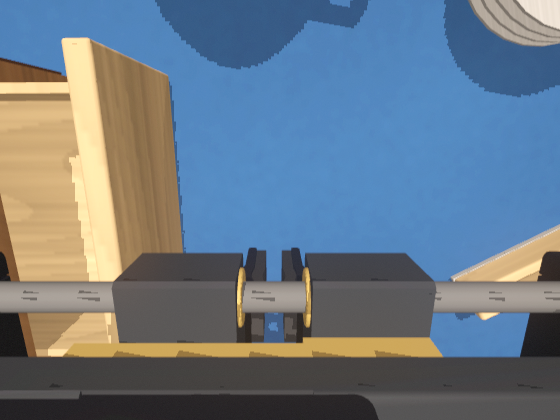

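View pics/s2.png

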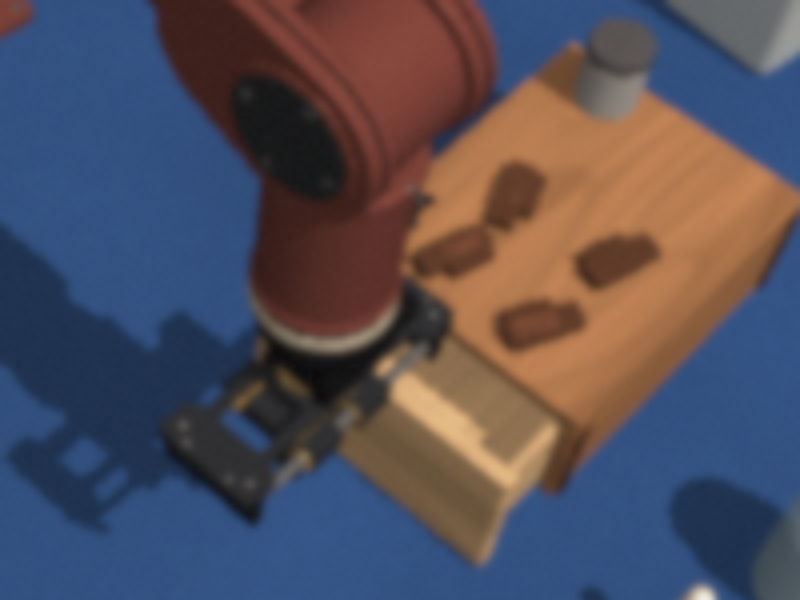

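Run:
```python
from h import *
c=cam('wrist'); p=[0.60542752,0.25392539,1.68457244]
w=pix2w(c,[[65,40],[91,40],[85,183],[98,183]],.126); print(np.round(pose(0,0,-p[2],w-[p[0],p[1],0]),4), readout.get_obs()['opening'],readout.get_obs()['clock'])
print(np.round(proj(c,pose(*p,[[-.14,-.11,.104],[-.219,-.11,.126],[-.219,0,.126]])),0))
```

```text
[[-0.2121 -0.1103  0.126 ]
 [-0.224  -0.1103  0.126 ]
 [-0.2116 -0.0441  0.126 ]
 [-0.2182 -0.0441  0.126 ]] 0.008316139350602842 5.1
[[-48.  51.]
 [ 80.  41.]
 [110. 263.]]
```

```bash
python3 -m pendant '{"travel":[[0,0,4],[-0.4,3.5,5],[-0.9,8.3,5],[-1.0,8.9,3],[-1.0,8.9,0],[-1.0,8.9,-0.5],[-1.0,8.9,-0.5],[-1.0,8.9,-0.5],[-1.0,8.9,-0.5],[-1.0,8.9,-0.5],[-1.0,8.9,-0.5],[-1.0,8.9,-0.5],[-1.0,8.9,-0.5],[-1.0,8.9,-0.5]],"turn":[[0,0,0],[0,0,0],[0,0,0],[0,0,0],[0,0,0],[0,0,0],[0,0,0],[0,0,0],[0,0,0],[0,0,0],[0,0,0],[0,0,0],[0,0,0],[0,0,0]],"jaw":[4,4,4,4,4,4,4,4,0,0,0,0,0,0]}' 40
python3 - <<'E'
from h import *
im=camera('wrist');cv2.imwrite('pics/w3.png',im[:,:,::-1]); 
im=camera('scene');cv2.imwrite('pics/s3.png',cv2.resize(im[120:300,250:450,::-1],None,fx=4,fy=4)[:600]);
E
```

```text
clock: 6.5
tool_pos: [0.6307, 0.0358, 0.0961]
tcp_rot: [[0.114, 0.0, 0.994], [-0.994, 0.0, 0.114], [-0.0, -1.0, 0.0]]
contact_force: [0.3, -0.5, 0.1]
opening: 0.0029
```

```bash
sleep 1
```

```text
(no output)
```

View pics/w3.png

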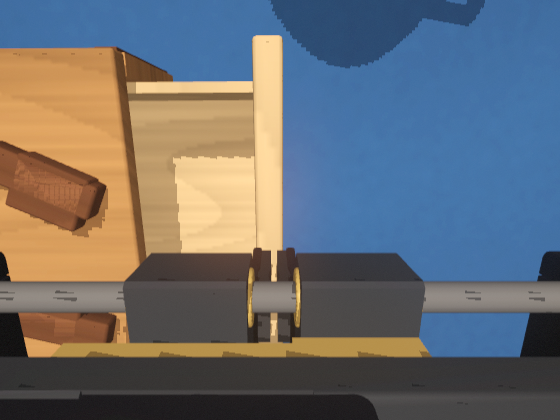

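View pics/s3.png

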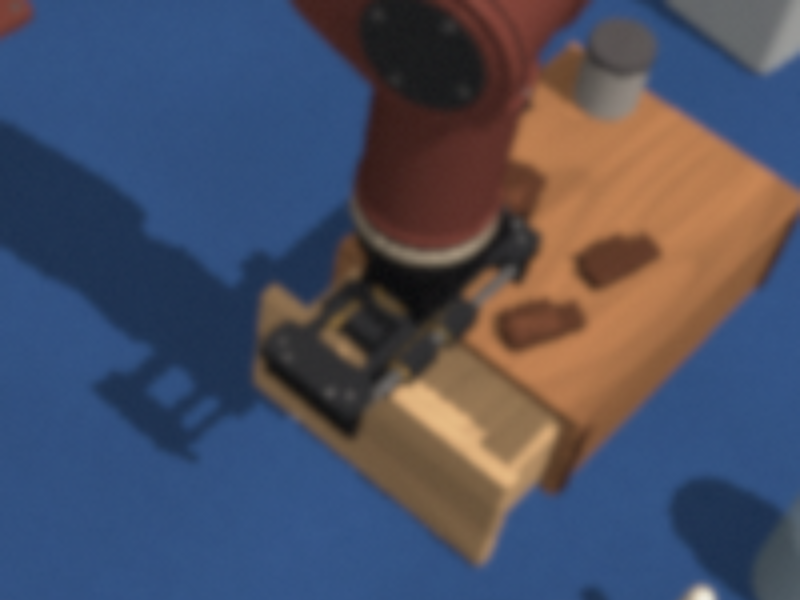

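Run:
```python
from h import *
m=camera_model('wrist'); Ti=np.linalg.inv(m['T_tool_cam']); K=cam('top')[0].copy()
K=np.array([[m['fx'],0,m['cx']],[0,m['fy'],m['cy']],[0,0,1.]]); c=(K,Ti[:3,:3],Ti[:3,3])
for y in (0,-.019,-.03,-.04,-.05,-.07): print(y,np.round(proj(c,[[.0015,y,.0095],[.0165,y,.0095],[0.0015,y,-.0095]])).tolist())
im=cv2.imread('pics/w3.png'); cv2.imwrite('pics/w3c.png',cv2.resize(im[220:360,200:350],None,fx=5,fy=4,interpolation=cv2.INTER_CUBIC))
```

```text
0 [[277.0, 232.0], [301.0, 232.0], [277.0, 261.0]]
-0.019 [[277.0, 243.0], [304.0, 243.0], [277.0, 274.0]]
-0.03 [[277.0, 250.0], [306.0, 250.0], [277.0, 283.0]]
-0.04 [[277.0, 257.0], [308.0, 257.0], [277.0, 292.0]]
-0.05 [[278.0, 266.0], [310.0, 266.0], [277.0, 302.0]]
-0.07 [[278.0, 286.0], [315.0, 286.0], [278.0, 327.0]]
```

```bash
sleep 1
```

```text
(no output)
```

View pics/w3c.png

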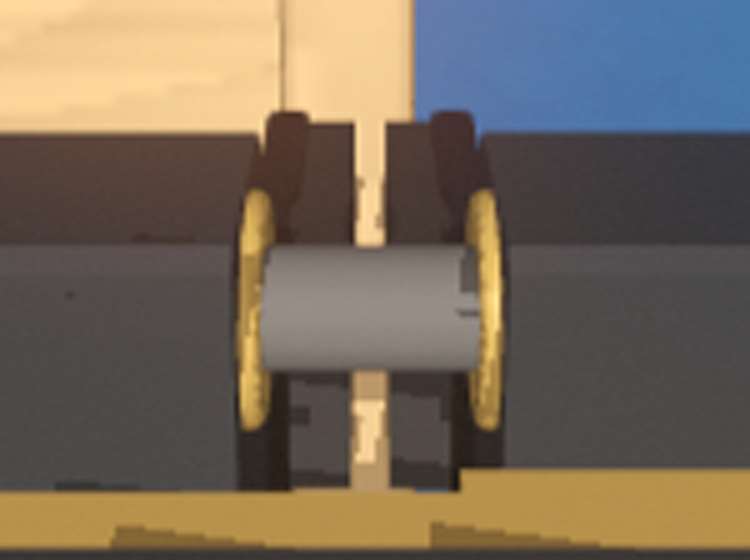

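```bash
python3 -c "
from h import *
print(r.pinch_z, [a for a in dir(r) if a[0]!='_'])"
python3 -m pendant '{"travel":[[0,0,0.5],[0,0,0.5],[0,0,0.5],[0,0,0.5],[0,0,0],[0,0,-1],[0,0,-2],[0,0,-2.2],[0,0,-2.2],[0,0,-2.2],[0,0,-2.2],[0,0,-2.2],[0,0,-2.2],[0,0,-2.2],[0,0,-2.2]],"turn":[[0,0,0],[0,0,0],[0,0,0],[0,0,0],[0,0,0],[0,0,0],[0,0,0],[0,0,0],[0,0,0],[0,0,0],[0,0,0],[0,0,0],[0,0,0],[0,0,0],[0,0,0]],"jaw":[4,4,4,4,4,4,4,4,4,0,0,0,0,0,0]}' 40
```

```text
0.0187 ['MotionError', 'pinch_z', 'sign_off']
clock: 8.1
tool_pos: [0.6308, 0.0361, 0.0743]
tcp_rot: [[0.114, 0.0, 0.993], [-0.993, 0.0, 0.114], [-0.0, -1.0, 0.001]]
contact_force: [0.7, 0.6, 1.9]
opening: 0.0137
```

```bash
python3 -m pendant '{"travel":[[0.15,-1.3,0],[0.34,-3,0],[0.57,-5,0],[0.8,-7,0],[0.94,-8.2,0],[1.0,-8.7,0],[1.02,-8.9,0],[1.02,-8.9,0],[1.02,-8.9,0]],"turn":[[0,0,0],[0,0,0],[0,0,0],[0,0,0],[0,0,0],[0,0,0],[0,0,0],[0,0,0],[0,0,0]],"jaw":[0,0,0,0,0,0,0,0,0]}' 40
python3 - <<'E'
from h import *
im=camera('wrist');cv2.imwrite('pics/w4.png',im[:,:,::-1]); 
c=cam('wrist'); p=[0.60542752,0.25392539,1.68457244]
w=np.array([[readout.get_obs()['tool_pos']]])[0];print(pose(0,0,-p[2],w-[p[0],p[1],0]))
E
```

```text
clock: 9.0
tool_pos: [0.6412, -0.0497, 0.0744]
tcp_rot: [[0.116, 0.001, 0.993], [-0.993, 0.004, 0.116], [-0.004, -1.0, 0.001]]
contact_force: [1.3, 12.0, 1.2]
opening: 0.0138
[[-0.30573654 -0.00111389  0.07437466]]
```

```bash
sleep 1
```

```text
(no output)
```

View pics/w4.png

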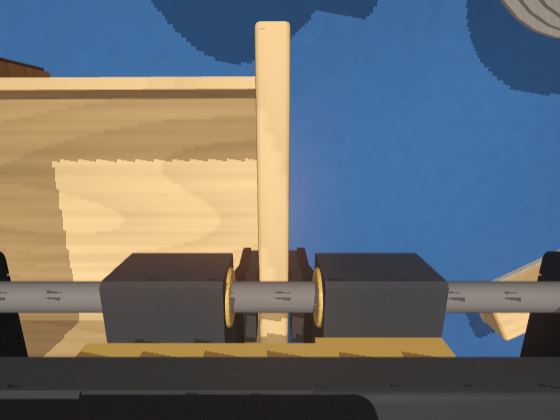

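```bash
python3 -m pendant '{"travel":[[-0.03,0.3,0],[-0.03,0.3,0],[-0.03,0.3,0],[-0.03,0.3,0],[-0.03,0.3,3],[-0.03,0.3,8],[-0.03,0.3,13],[-0.03,0.3,16]],"turn":[[0,0,0],[0,0,0],[0,0,0],[0,0,0],[0,0,0],[0,0,0],[0,0,0],[0,0,0]],"jaw":[1.5,3.5,5,5,5,5,5,5]}' 40
python3 - <<'E'
from fit import *
uv=cc([(125,382),(550,88),(616,178),(180,472)],(335,140),10)
L=[[-.075,.016,.034],[.075,.016,.034],[.075,-.016,.034],[-.075,-.016,.034]]
q,e=fit(uv,L,[.62,-.29,-.9]); print(q,e.tolist())
uv=cc([(254,300),(500,165),(520,195),(280,358)],(335,140),10) 
print(pix2w(c,uv,.065).mean(0))
# nest again from c_nest
uv=cc([(312,43),(563,203),(332,580),(75,428)],(370,185),7)
L=[[.09,.0575,.026],[.09,-.0575,.026],[-.09,-.0575,.026],[-.09,.0575,.026]]
q,e=fit(uv,L,[.44,-.41,-.5]); print('nest',q,e.tolist(), 'hole',pose(*q,[[0,.028,.026]]))
E
```

```text
clock: 9.85
tool_pos: [0.6415, -0.0507, 0.2385]
tcp_rot: [[0.113, 0.004, 0.994], [-0.994, -0.001, 0.113], [0.001, -1.0, 0.004]]
contact_force: [1.0, 0.4, 0.2]
opening: 0.0493
[ 0.62289113 -0.29827145 -0.94145284] [[-1.0, 0.0], [0.3, -0.3], [0.5, -0.1], [0.2, 0.4]]
[ 0.62242902 -0.29828727  0.065     ]
nest [ 0.45544225 -0.42069778 -0.5443468 ] [[-0.0, 0.0], [0.0, -0.5], [-0.2, 0.9], [0.2, -0.4]] hole [[ 0.46994231 -0.39674474  0.026     ]]
```

```bash
python3 -m pendant '{"travel":[[-1,-3,0],[-2,-6,0],[-3,-9,0],[-4,-12,0],[-5,-15,-1],[-6,-17,-1.5],[-6.6,-18.3,-1.5],[-6.6,-18.3,-1.5],[-6.6,-18.3,-1.5],[-6.6,-18.3,-1.5]],"turn":[[0,0,-0.14],[0,0,-0.28],[0,0,-0.42],[0,0,-0.56],[0,0,-0.7],[0,0,-0.84],[0,0,-0.98],[0,0,-1.055],[0,0,-1.055],[0,0,-1.055]],"jaw":[5,5,5,5,5,5,5,5,5,5]}' 40
cat > wr.py <<'E'
from h import *
import sys
def wshot(f):
    c=cam('wrist'); im=camera('wrist'); cv2.imwrite(f'pics/{f}.png',im[:,:,::-1]); np.savez(f'pics/{f}.npz',K=c[0],R=c[1],t=c[2]); 
    o=readout.get_obs(); print(o['clock'],np.round(o['tool_pos'],4),'xang',np.arctan2(o['tcp_rot'][1,0],o['tcp_rot'][0,0]),o['opening']); return c,im
def load(f):
    z=np.load(f'pics/{f}.npz'); return z['K'],z['R'],z['t']
def fitw(c,uv,L,x0):
    from scipy.optimize import least_squares
    s=least_squares(lambda p:(proj(c,pose(*p,L))-uv).ravel(),x0); return s.x,np.round(s.fun.reshape(-1,2),1).tolist()
if __name__=='__main__': wshot(sys.argv[1])
E
python3 wr.py w5
```

```text
clock: 10.85
tool_pos: [0.5746, -0.2331, 0.2191]
tcp_rot: [[-0.807, 0.0, 0.591], [-0.591, 0.0, -0.807], [-0.0, -1.0, -0.0]]
contact_force: [0.1, -0.3, -0.3]
opening: 0.0499
10.9 [ 0.5747 -0.2328  0.2191] xang -2.509133930148209 0.050396990037256124
```

```bash
sleep 1
```

```text
(no output)
```

View pics/w5.png

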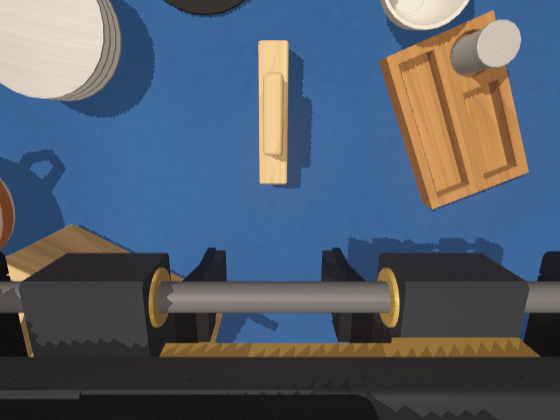

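Run:
```python
from wr import *
im=cv2.imread('pics/w5.png')
a=cv2.resize(im[30:195,235:315],None,fx=4,fy=3.6,interpolation=cv2.INTER_CUBIC)
b=cv2.resize(im[0:215,375:535],None,fx=3,fy=2.76,interpolation=cv2.INTER_CUBIC)
print(a.shape,b.shape)
cv2.imwrite('pics/w5c.png',np.hstack([cv2.resize(a,(320,594)),cv2.resize(b,(480,594))]))
```

```text
(594, 320, 3) (593, 480, 3)
```

```bash
sleep 1
```

```text
(no output)
```

View pics/w5c.png

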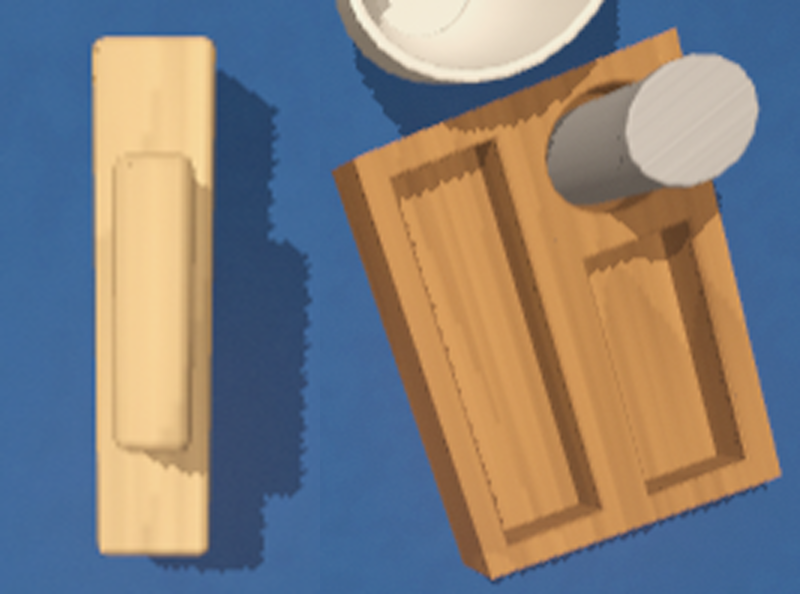

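Run:
```python
from wr import *
c=load('w5')
S=np.array([1/4,1/3.6]); 
foot=(np.array([(93,37),(214,37),(209,553),(98,553)])+.5)*S-.5+[235,30]
rib=(np.array([(114,153),(191,153),(188,448),(114,448)])+.5)*S-.5+[235,30]
Lf=[[.075,.016,.034],[.075,-.016,.034],[-.075,-.016,.034],[-.075,.016,.034]]
Lr=[[.04,.01,.065],[.04,-.01,.065],[-.04,-.01,.065],[-.04,.01,.065]]
print('foot',fitw(c,foot,Lf,[.62,-.3,-.94])); print('rib',fitw(c,rib,Lr,[.62,-.3,-.94]))
print('both',fitw(c,np.r_[foot,rib],np.r_[Lf,Lr],[.62,-.3,-.94]))
S=np.array([1/3,215/594]); o=[375-320/3,0]
tr=(np.array([(355,157),(677,30),(780,475),(490,580)])+.5)*S-.5+o
pk=(np.array([(390,178),(493,142),(603,507),(505,543)])+.5)*S-.5+o
Lt=[[.09,.0575,.026],[.09,-.0575,.026],[-.09,-.0575,.026],[-.09,.0575,.026]]
Lp=[[.078,.047,.026],[.078,.009,.026],[-.078,.009,.026],[-.078,.047,.026]]
for n,u,L in [('tray',tr,Lt),('pocket',pk,Lp),('both',np.r_[tr,pk],np.r_[Lt,Lp])]:
    q,e=fitw(c,u,L,[.45,-.42,-.54]); print(n,q,pose(*q,[[0,.028,0]]),e)
```

```text
foot (array([ 0.62407888, -0.29753858, -0.9384038 ]), [[-0.5, -0.6], [0.5, -0.6], [0.1, 0.8], [-0.1, 0.7]])
rib (array([ 0.62453185, -0.29757423, -0.94322889]), [[-0.8, -1.0], [0.7, -0.9], [0.5, 1.2], [-0.5, 1.0]])
both (array([ 0.62432382, -0.29755695, -0.93974805]), [[-0.6, -0.8], [0.4, -0.7], [-0.1, 0.6], [-0.4, 0.6], [-0.7, -0.8], [0.8, -0.8], [0.8, 1.3], [-0.2, 1.2]])
tray [ 0.45597115 -0.41916027 -0.54673374] [[ 0.47052835 -0.39524191  0.        ]] [[-0.2, 0.3], [0.0, -0.4], [0.1, 0.7], [0.1, -0.6]]
pocket [ 0.4567591  -0.41861776 -0.54002348] [[ 0.47115547 -0.39460226  0.        ]] [[-0.3, 0.4], [-0.0, -1.7], [-0.3, 1.1], [0.7, 0.4]]
both [ 0.45631278 -0.41885607 -0.54445707] [[ 0.47081548 -0.39490462  0.        ]] [[-0.8, 0.6], [-0.7, -0.4], [-0.1, 0.5], [-0.1, -0.5], [0.4, 0.2], [0.7, -1.8], [-0.2, 1.3], [0.8, 0.5]]
```

```bash
python3 -m pendant '{"travel":[[2.5,-3.2,0],[4.93,-6.47,-2],[4.93,-6.47,-6],[4.93,-6.47,-10],[4.93,-6.47,-14],[4.93,-6.47,-17],[4.93,-6.47,-19],[4.93,-6.47,-19.8],[4.93,-6.47,-19.8]],"turn":[[0,0,0],[0,0,0],[0,0,0],[0,0,0],[0,0,0],[0,0,0],[0,0,0],[0,0,0],[0,0,0]],"jaw":[5,5,5,4,4,4,4,4,4]}' 40; python3 wr.py w6
```

```text
clock: 11.8
tool_pos: [0.6234, -0.2973, 0.02]
tcp_rot: [[-0.807, -0.002, 0.59], [-0.59, 0.001, -0.807], [0.001, -1.0, -0.002]]
contact_force: [-0.1, 0.3, 0.2]
opening: 0.0403
11.85 [ 0.6243 -0.2977  0.0215] xang -2.5109120452223235 0.04004099182300677
```

```bash
sleep 1
```

```text
(no output)
```

View pics/w6.png

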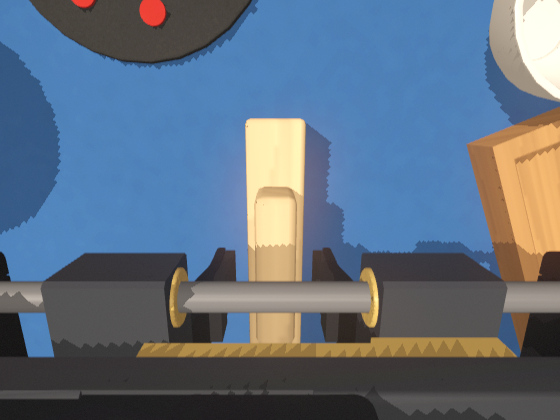

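```bash
python3 -m pendant '{"travel":[[0,0,0],[0,0,0],[0,0,0],[0,0,0],[0,0,-0.4],[0,0,-0.4]],"turn":[[0,0,0],[0,0,0],[0,0,0],[0,0,0],[0,0,0],[0,0,0]],"jaw":[2.6,2.6,2.6,2.6,2.6,2.6]}' 40;  python3 -m pendant '{"travel":[[0,0,-0.3],[0,0,-0.3]],"turn":[[0,0,0],[0,0,0]],"jaw":[2.6,2.6]}' 40; python3 -m pendant '{"travel":[[0,0,-0.3],[0,0,-0.3]],"turn":[[0,0,0],[0,0,0]],"jaw":[2.6,2.6]}' 40
```

```text
clock: 12.45
tool_pos: [0.6235, -0.2978, 0.0164]
tcp_rot: [[-0.808, -0.001, 0.589], [-0.589, 0.0, -0.808], [0.0, -1.0, -0.001]]
contact_force: [-0.1, 0.0, -0.3]
opening: 0.026
clock: 12.65
tool_pos: [0.6236, -0.2978, 0.0134]
tcp_rot: [[-0.808, -0.001, 0.589], [-0.589, 0.0, -0.808], [0.0, -1.0, -0.001]]
contact_force: [-0.8, -0.3, 0.4]
opening: 0.026
clock: 12.85
tool_pos: [0.6236, -0.2979, 0.0105]
tcp_rot: [[-0.808, -0.001, 0.589], [-0.589, 0.0, -0.808], [0.0, -1.0, -0.001]]
contact_force: [0.3, 0.4, 0.1]
opening: 0.026
```

```bash
python3 -m pendant '{"travel":[[0,0,-0.2],[0,0,-0.2]],"turn":[[0,0,0],[0,0,0]],"jaw":[2.6,2.6]}' 40;  python3 -m pendant '{"travel":[[0,0,-0.2],[0,0,-0.2]],"turn":[[0,0,0],[0,0,0]],"jaw":[2.6,2.6]}' 40; python3 -m pendant '{"travel":[[0,0,-0.2],[0,0,-0.2]],"turn":[[0,0,0],[0,0,0]],"jaw":[2.6,2.6]}' 40
```

```text
clock: 13.05
tool_pos: [0.6237, -0.2979, 0.0087]
tcp_rot: [[-0.808, -0.0, 0.589], [-0.589, 0.0, -0.808], [0.0, -1.0, -0.0]]
contact_force: [0.2, -0.4, -0.7]
opening: 0.0257
clock: 13.25
tool_pos: [0.6237, -0.2979, 0.0068]
tcp_rot: [[-0.808, -0.0, 0.589], [-0.589, 0.0, -0.808], [0.0, -1.0, -0.0]]
contact_force: [1.0, 0.2, -0.5]
opening: 0.0259
clock: 13.45
tool_pos: [0.6237, -0.2979, 0.0048]
tcp_rot: [[-0.808, -0.0, 0.589], [-0.589, 0.0, -0.808], [0.0, -1.0, -0.0]]
contact_force: [-0.6, 0.9, -0.5]
opening: 0.026
```

```bash
python3 -m pendant '{"travel":[[0,0,0],[0,0,0],[0,0,0],[0,0,0],[0,0,0.5],[0,0,3],[0,0,6]],"turn":[[0,0,0],[0,0,0],[0,0,0],[0,0,0],[0,0,0],[0,0,0],[0,0,0]],"jaw":[0.5,0.5,0.5,0.5,0.5,0.5,0.5]}' 60
python3 - <<'E'
from fit import *
p=[0.60542752,0.25392539,1.68457244]
w=pix2w(c,cc([(92,384)],(100,105),5),.166); print(pose(0,0,-p[2],w-[p[0],p[1],0]))
from wr import wshot; wshot('w7')
E
```

```text
clock: 14.15
tool_pos: [0.6227, -0.2973, 0.0643]
tcp_rot: [[-0.808, -0.003, 0.589], [-0.589, 0.002, -0.808], [0.001, -1.0, -0.003]]
contact_force: [-0.4, 0.9, -2.1]
opening: 0.0198
[[0.10942908 0.05656431 0.166     ]]
14.2 [ 0.6261 -0.2986  0.0714] xang -2.512005821723366 0.01962692398439627
```

```bash
sleep 1
```

```text
(no output)
```

View pics/w7.png

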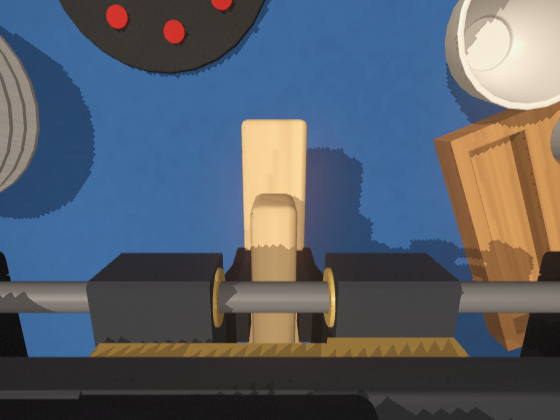

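```bash
python3 -m pendant '{"travel":[[0,0,4],[0,1,8],[0,4,12],[-0.3,8,14],[-0.5,12,14],[-0.7,16,14],[-0.9,20,14],[-1.1,24,14],[-1.2,28,14],[-1.4,32,14],[-1.5,36,14],[-1.7,40,14],[-1.8,44,14],[-2,48,14],[-2.1,52,14],[-2.2,56,14],[-2.3,58.5,14],[-2.3,59.6,14],[-2.3,59.6,14],[-2.3,59.6,14]],"turn":[[0,0,0],[0,0,0],[0,0,0],[0,0,0.1],[0,0,0.2],[0,0,0.3],[0,0,0.4],[0,0,0.5],[0,0,0.6],[0,0,0.7],[0,0,0.8],[0,0,0.9],[0,0,1.0],[0,0,1.054],[0,0,1.054],[0,0,1.054],[0,0,1.054],[0,0,1.054],[0,0,1.054],[0,0,1.054]],"jaw":[0.5,0.5,0.5,0.5,0.5,0.5,0.5,0.5,0.5,0.5,0.5,0.5,0.5,0.5,0.5,0.5,0.5,0.5,0.5,0.5]}' 60; python3 wr.py w8
python3 - <<'E'
from h import *
im=camera('top');cv2.imwrite('pics/t8.png',im[:,:,::-1])
E
```

```text
clock: 16.2
tool_pos: [0.6015, 0.2964, 0.2049]
tcp_rot: [[0.111, 0.0, 0.994], [-0.994, -0.001, 0.111], [0.001, -1.0, 0.0]]
contact_force: [-0.2, -1.5, -2.3]
opening: 0.0196
16.25 [0.6017 0.2958 0.2049] xang -1.460375665765554 0.019675269505476437
```

```bash
sleep 1
```

```text
(no output)
```

View pics/w8.png

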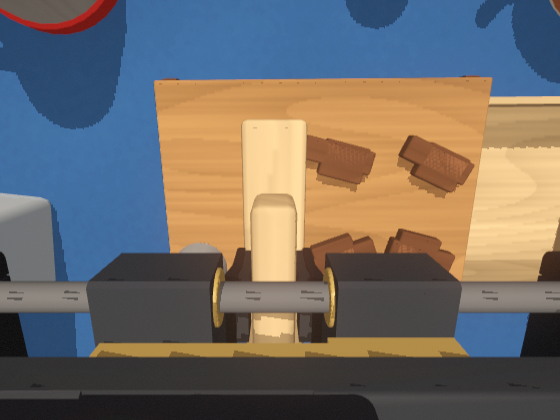

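View pics/t8.png

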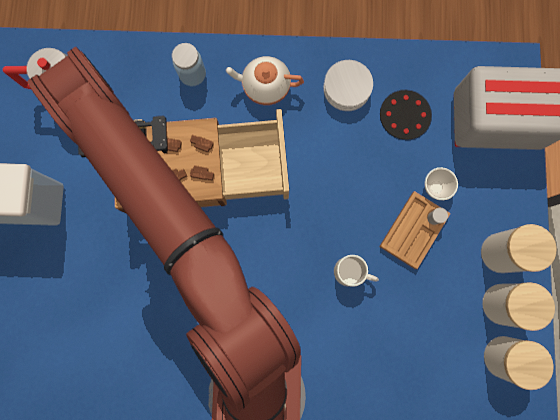

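Run:
```python
from wr import *
c=load('w8'); p=[0.60542752,0.25392539,1.68457244]
inv=lambda w:pose(0,0,-p[2],w-[p[0],p[1],0])
print(inv(pix2w(c,[[155,82],[490,79],[465,268]],.104)))
print('chips',np.round(inv(pix2w(c,[[306,137],[310,150],[311,247],[313,262]],.111)),3))
print('tool',inv(np.array([[.6016,.296,.2]])))
```

```text
[[ 0.14035116 -0.10773456  0.104     ]
 [-0.13521515 -0.10955383  0.104     ]
 [-0.13963335  0.05863122  0.104     ]]
chips [[ 0.016 -0.064  0.111]
 [ 0.012 -0.053  0.111]
 [ 0.009  0.034  0.111]
 [ 0.006  0.049  0.111]]
tool [[ 0.04223712 -0.00097399  0.2       ]]
```

```bash
python3 -m pendant '{"travel":[[0,0,-3],[0,0,-6],[0,0,-8],[0,0,-9],[0,0,-9.3],[0,0,-9.3]],"turn":[[0,0,0],[0,0,0],[0,0,0],[0,0,0],[0,0,0],[0,0,0]],"jaw":[0.5,0.5,0.5,0.5,0.5,0.5]}' 60; python3 wr.py w9
```

```text
clock: 16.9
tool_pos: [0.6014, 0.2976, 0.1127]
tcp_rot: [[0.112, 0.001, 0.994], [-0.994, 0.0, 0.112], [-0.0, -1.0, 0.001]]
contact_force: [0.3, -0.5, -2.4]
opening: 0.0193
16.95 [0.6016 0.2981 0.1133] xang -1.458614795281256 0.01983488463362278
```

```bash
sleep 1
```

```text
(no output)
```

View pics/w9.png

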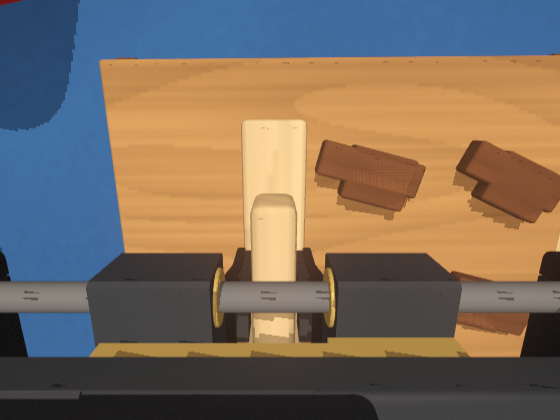

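```bash
python3 -m pendant '{"travel":[[0,0,-0.2],[0.05,-0.4,-0.2],[0.14,-1.2,-0.2],[0.27,-2.4,-0.2],[0.41,-3.6,-0.2],[0.55,-4.8,-0.2],[0.69,-6.0,-0.2],[0.82,-7.2,-0.2],[0.96,-8.4,-0.2],[1.03,-9,-0.2],[1.03,-9,-0.2]],"turn":[[0,0,0],[0,0,0],[0,0,0],[0,0,0],[0,0,0],[0,0,0],[0,0,0],[0,0,0],[0,0,0],[0,0,0],[0,0,0]],"jaw":[0.5,0.5,0.5,0.5,0.5,0.5,0.5,0.5,0.5,0.5,0.5]}' 60; python3 wr.py w10
```

```text
clock: 18.05
tool_pos: [0.6116, 0.2064, 0.11]
tcp_rot: [[0.111, 0.0, 0.994], [-0.994, -0.001, 0.111], [0.001, -1.0, -0.0]]
contact_force: [0.2, -0.1, -3.0]
opening: 0.0194
18.1 [0.6113 0.2075 0.11  ] xang -1.4588222299451683 0.019633499304567693
```

```bash
sleep 1
```

```text
(no output)
```

View pics/w10.png

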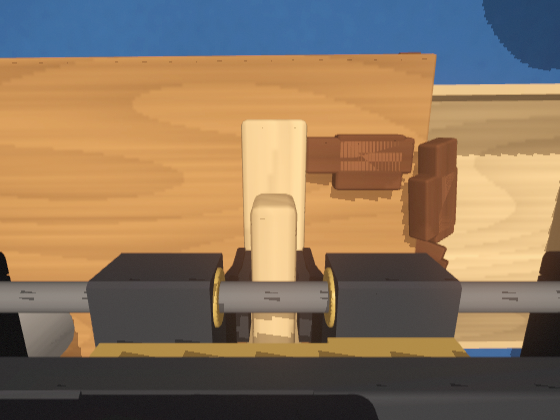

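```bash
python3 -m pendant '{"travel":[[0.09,-0.8,0],[0.2,-1.8,0],[0.31,-2.8,0],[0.44,-3.8,0],[0.55,-4.8,0],[0.55,-4.8,0]],"turn":[[0,0,0],[0,0,0],[0,0,0],[0,0,0],[0,0,0],[0,0,0]],"jaw":[0.5,0.5,0.5,0.5,0.5,0.5]}' 60; python3 wr.py w11
```

```text
clock: 18.7
tool_pos: [0.6173, 0.1573, 0.1099]
tcp_rot: [[0.11, 0.0, 0.994], [-0.994, -0.001, 0.11], [0.001, -1.0, -0.0]]
contact_force: [0.7, 0.1, -2.5]
opening: 0.0196
18.75 [0.617  0.1587 0.11  ] xang -1.4599510541319844 0.019546771546724618
```

```bash
sleep 1
```

```text
(no output)
```

View pics/w11.png

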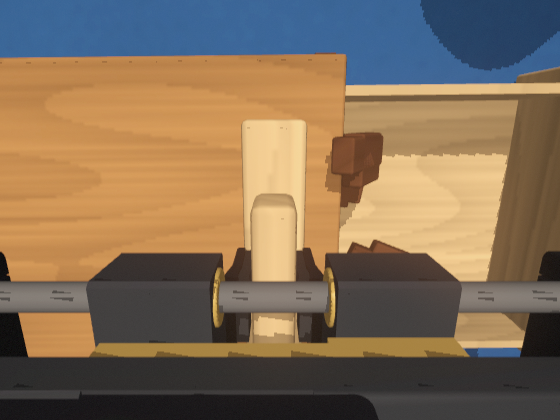

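```bash
python3 -m pendant '{"travel":[[0.09,-0.8,0],[0.2,-1.8,0],[0.31,-2.8,0],[0.42,-3.7,0],[0.49,-4.3,0],[0.49,-4.3,0]],"turn":[[0,0,0],[0,0,0],[0,0,0],[0,0,0],[0,0,0],[0,0,0]],"jaw":[0.5,0.5,0.5,0.5,0.5,0.5]}' 60; python3 wr.py w12
```

```text
clock: 19.35
tool_pos: [0.6219, 0.1154, 0.11]
tcp_rot: [[0.111, -0.0, 0.994], [-0.994, -0.001, 0.111], [0.001, -1.0, -0.0]]
contact_force: [0.6, -0.3, -2.4]
opening: 0.0198
19.4 [0.6217 0.1164 0.11  ] xang -1.4590490195555483 0.019222614781759552
```

```bash
sleep 1
```

```text
(no output)
```

View pics/w12.png

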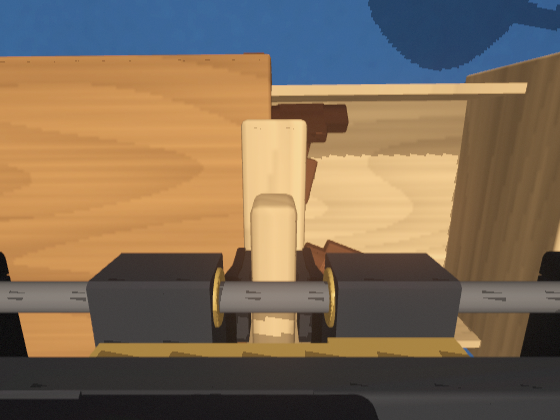

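```bash
python3 -m pendant '{"travel":[[0,0,4],[0,0,8],[-1,-3,9],[-2,-7,9],[-3.3,-11,9],[-4.5,-15,9],[-5.6,-19,9],[-6.8,-23,9],[-8,-27,9],[-9.2,-31,9],[-10.4,-35,9],[-11.5,-39,9],[-12.7,-43,9],[-13.9,-47,8],[-15.1,-50,6],[-15.1,-51.1,3],[-15.1,-51.1,1],[-15.1,-51.1,0],[-15.1,-51.1,0],[-15.1,-51.1,0]],"turn":[[0,0,0],[0,0,0],[0,0,0],[0,0,-0.1],[0,0,-0.2],[0,0,-0.3],[0,0,-0.4],[0,0,-0.5],[0,0,-0.6],[0,0,-0.656],[0,0,-0.656],[0,0,-0.656],[0,0,-0.656],[0,0,-0.656],[0,0,-0.656],[0,0,-0.656],[0,0,-0.656],[0,0,-0.656],[0,0,-0.656],[0,0,-0.656]],"jaw":[0.5,0.5,0.5,0.5,0.5,0.5,0.5,0.5,0.5,0.5,0.5,0.5,0.5,0.5,0.5,0.5,0.5,0.5,0.5,0.5]}' 60; python3 wr.py w13
python3 - <<'E'
from h import *
im=camera('top');cv2.imwrite('pics/t13.png',im[:,:,::-1])
cv2.imwrite('pics/t13c.png',cv2.resize(im[100:220,100:300,::-1],None,fx=4,fy=4,interpolation=cv2.INTER_CUBIC))
E
```

```text
clock: 21.4
tool_pos: [0.4716, -0.3935, 0.1111]
tcp_rot: [[-0.516, 0.001, 0.857], [-0.857, -0.001, -0.516], [-0.0, -1.0, 0.001]]
contact_force: [0.4, 0.2, -2.2]
opening: 0.0194
21.45 [ 0.4717 -0.3938  0.1116] xang -2.112933888509782 0.01967181410470211
```

```bash
sleep 1
```

```text
(no output)
```

View pics/w13.png

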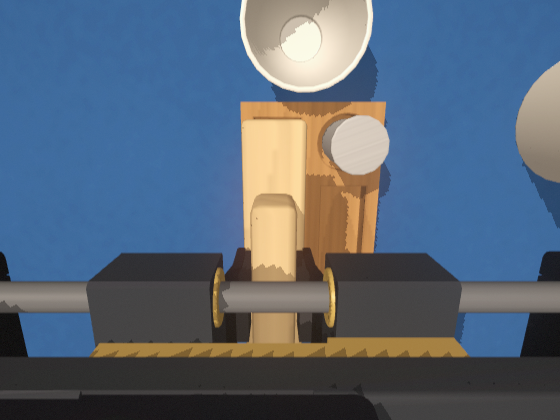

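View pics/t13c.png

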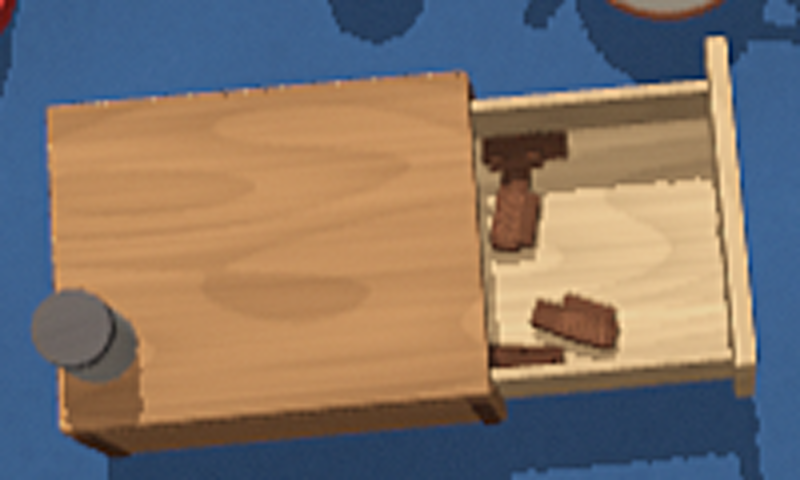

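Run:
```python
from wr import *
im=cv2.imread('pics/w13.png'); cv2.imwrite('pics/w13c.png',cv2.resize(im[90:260,225:400],None,fx=4,fy=3.5,interpolation=cv2.INTER_CUBIC))
c=load('w13'); q=[0.456,-.419,-.5450]
inv=lambda w:pose(0,0,-q[2],w-[q[0],q[1],0])
print('tray corners',inv(pix2w(c,[[241.5,102],[386,102]],.026)))
print('foot end corners',inv(pix2w(c,[[243,121],[306,121]],.1405)))
print('rib end',inv(pix2w(c,[[252,200],[297,200]],.171)))
print('tcp',inv(np.array([[.4717,-.3936,0]])))
cw5=load('w7');
```

```text
tray corners [[ 0.08972641  0.05646064  0.026     ]
 [ 0.09012474 -0.05787326  0.026     ]]
foot end corners [[0.07403259 0.04535548 0.1405    ]
 [0.07413874 0.01550708 0.1405    ]]
rib end [[0.04250625 0.03957405 0.171     ]
 [0.04257796 0.0210982  0.171     ]]
tcp [[0.00025768 0.0298594  0.        ]]
```

```bash
sleep 1
```

```text
(no output)
```

View pics/w13c.png

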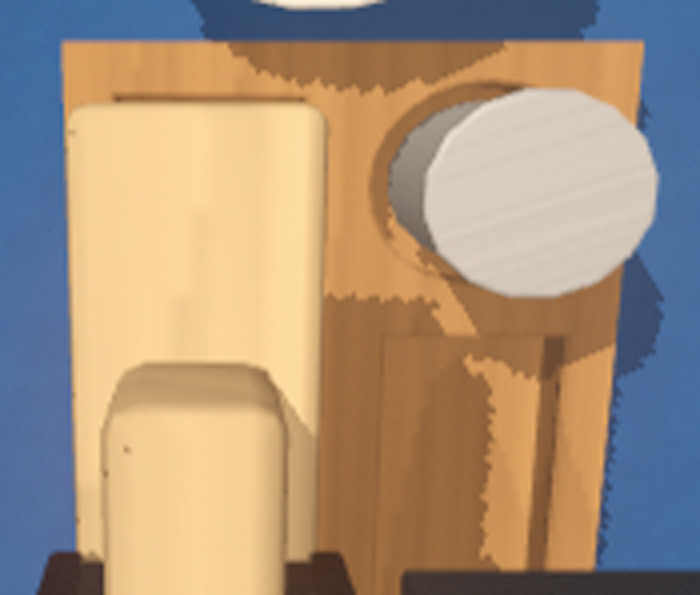

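```bash
python3 -m pendant '{"travel":[[-0.1,-0.2,-3],[-0.1,-0.2,-6],[-0.1,-0.2,-7.3],[-0.1,-0.2,-7.6],[-0.1,-0.2,-7.6]],"turn":[[0,0,-0.002],[0,0,-0.002],[0,0,-0.002],[0,0,-0.002],[0,0,-0.002]],"jaw":[0.5,0.5,0.5,0.5,0.5]}' 60; python3 wr.py w14
```

```text
clock: 22.0
tool_pos: [0.4702, -0.3961, 0.035]
tcp_rot: [[-0.518, 0.001, 0.855], [-0.855, -0.0, -0.518], [-0.0, -1.0, 0.001]]
contact_force: [0.1, -1.3, -3.1]
opening: 0.0195
22.05 [ 0.4705 -0.3964  0.0356] xang -2.1158250849783125 0.020098373226576115
```

Run:
```python
import cv2
im=cv2.imread('pics/w14.png'); cv2.imwrite('pics/w14c.png',cv2.resize(im[60:260,215:415],None,fx=4,fy=3,interpolation=cv2.INTER_CUBIC))
```

```text
(no output)
```

View pics/w14c.png

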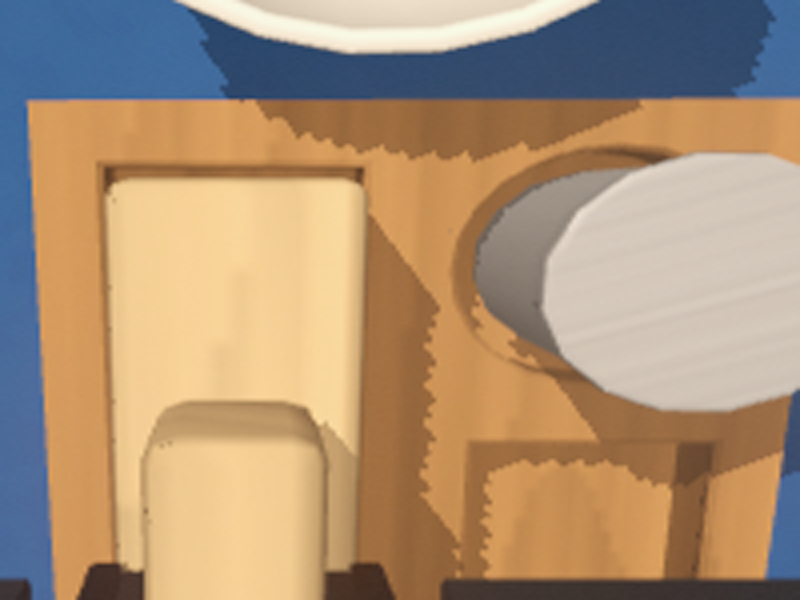

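Run:
```python
from wr import *
c=load('w14'); q=[0.456,-.419,-.5450]
inv=lambda w:pose(0,0,-q[2],w-[q[0],q[1],0])
f=lambda a:(np.array(a)+.5)*[1/4,1/3]-.5+[215,60]
print('mouth',inv(pix2w(c,f([(99,162),(367,162)]),.026)))
print('foot',inv(pix2w(c,f([(107,179),(365,179),(116,540),(356,540)]),.0648)))
print('tcp',inv(np.array([[.4704,-.3963,0]])))
```

```text
mouth [[0.07877682 0.04764406 0.026     ]
 [0.0788     0.00873699 0.026     ]]
foot [[0.07502461 0.04292994 0.0648    ]
 [0.07504333 0.01249747 0.0648    ]
 [0.01502103 0.04323721 0.0648    ]
 [0.01505438 0.0121055  0.0648    ]]
tcp [[0.00054574 0.02687661 0.        ]]
```

```bash
python3 -m pendant '{"travel":[[0.06,0,-0.7],[0.06,0,-1.4],[0.06,0,-1.9],[0.06,0,-2.15],[0.06,0,-2.15]],"turn":[[0,0,0],[0,0,0],[0,0,0],[0,0,0],[0,0,0]],"jaw":[0.5,0.5,0.5,0.5,0.5]}' 60;  python3 -m pendant '{"travel":[[0,0,-0.15],[0,0,-0.15]],"turn":[[0,0,0],[0,0,0]],"jaw":[0.5,0.5]}' 60
```

```text
clock: 22.55
tool_pos: [0.4701, -0.3959, 0.0129]
tcp_rot: [[-0.519, -0.0, 0.855], [-0.855, 0.0, -0.519], [0.0, -1.0, -0.0]]
contact_force: [-1.7, 1.3, 2.4]
opening: 0.0193
clock: 22.75
tool_pos: [0.47, -0.396, 0.0128]
tcp_rot: [[-0.519, -0.0, 0.855], [-0.855, -0.0, -0.519], [0.0, -1.0, -0.0]]
contact_force: [-8.4, 6.0, 17.0]
opening: 0.0197
```

```bash
python3 -m pendant '{"travel":[[0,0,0.1],[0,0,0.1],[0,0,0.1],[0,0,0.1],[0,0,2],[0,0,6],[0,0,11],[0,0,16],[0,0,16]],"turn":[[0,0,0],[0,0,0],[0,0,0],[0,0,0],[0,0,0],[0,0,0],[0,0,0],[0,0,0],[0,0,0]],"jaw":[1.9,2.5,3,3.2,3.2,3.2,3.2,3.2,3.2]}' 60; python3 wr.py w15
```

```text
clock: 23.65
tool_pos: [0.4736, -0.3983, 0.1791]
tcp_rot: [[-0.519, 0.01, 0.855], [-0.855, -0.008, -0.519], [0.001, -1.0, 0.012]]
contact_force: [0.6, -0.6, 0.3]
opening: 0.0318
23.7 [ 0.4723 -0.3973  0.1752] xang -2.1160427554267223 0.03245152386615302
```

```bash
sleep 1
```

```text
(no output)
```

View pics/w15.png

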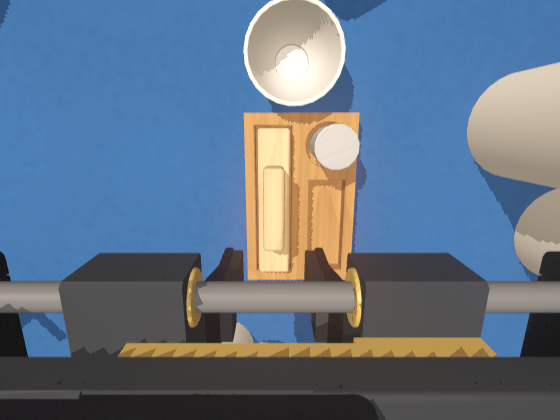

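```bash
python3 -m pendant '{"travel":[[2,3,2],[4,7,2],[6.5,11,2],[9,15,2],[11.5,19,2],[14,23,2],[16.5,27,2],[17.6,28.3,0],[17.6,28.3,-4],[17.6,28.3,-8],[17.6,28.3,-10.8],[17.6,28.3,-10.8],[17.6,28.3,-10.8]],"turn":[[0,0,0.1],[0,0,0.2],[0,0,0.3],[0,0,0.4],[0,0,0.5],[0,0,0.6],[0,0,0.658],[0,0,0.658],[0,0,0.658],[0,0,0.658],[0,0,0.658],[0,0,0.658],[0,0,0.658]],"jaw":[0,0,0,0,0,0,0,0,0,0,0,0,0]}' 60; python3 wr.py w16
```

```text
clock: 25.0
tool_pos: [0.6459, -0.1128, 0.0627]
tcp_rot: [[0.113, -0.001, 0.994], [-0.994, 0.001, 0.113], [-0.001, -1.0, -0.001]]
contact_force: [0.4, -0.9, 2.1]
opening: 0.0004
25.05 [ 0.6469 -0.1129  0.0641] xang -1.457979070611644 0.0003294633810160298
```

```bash
sleep 1
```

```text
(no output)
```

View pics/w16.png

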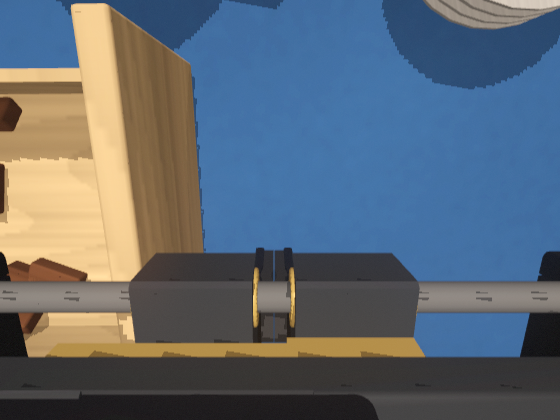

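```bash
python3 -m pendant '{"travel":[[0,0,1.5],[-0.17,1.5,1.5],[-0.34,3,1.5],[-0.5,4.4,1.5],[-0.65,5.7,1.5],[-0.82,7.2,1.5],[-1.0,8.7,1.5],[-1.16,10.2,1.5],[-1.33,11.7,1.5],[-1.5,13.2,1.5],[-1.68,14.7,1.5],[-1.85,16.2,1.5],[-2.0,17.4,1.5],[-2.1,18.4,1.5],[-2.1,18.4,1.5]],"turn":[[0,0,0],[0,0,0],[0,0,0],[0,0,0],[0,0,0],[0,0,0],[0,0,0],[0,0,0],[0,0,0],[0,0,0],[0,0,0],[0,0,0],[0,0,0],[0,0,0],[0,0,0]],"jaw":[0,0,0,0,0,0,0,0,0,0,0,0,0,0,0]}' 60; python3 wr.py w17
```

```text
clock: 26.55
tool_pos: [0.625, 0.0737, 0.0781]
tcp_rot: [[0.115, 0.0, 0.993], [-0.993, 0.001, 0.115], [-0.001, -1.0, 0.0]]
contact_force: [-0.9, -0.9, 0.6]
opening: 0.0005
26.6 [0.6253 0.0724 0.0781] xang -1.45657640817426 0.000447202445985258
```

```bash
sleep 1
```

```text
(no output)
```

View pics/w17.png

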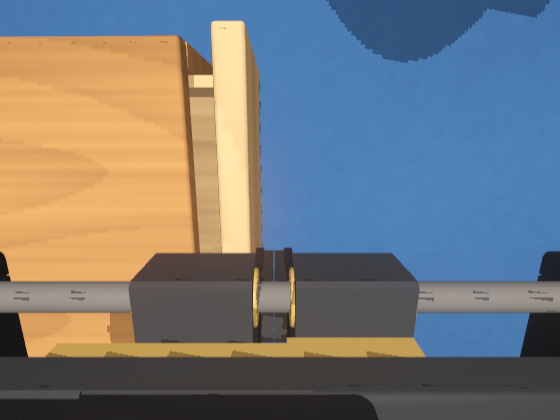

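```bash
python3 -m pendant '{"travel":[[-0.06,0.5,0],[-0.11,1.0,0],[-0.12,1.1,0],[-0.12,1.1,0]],"turn":[[0,0,0],[0,0,0],[0,0,0],[0,0,0]],"jaw":[0,0,0,0]}' 60; python3 -m pendant '{"travel":[[-0.03,0.3,0],[-0.03,0.3,0]],"turn":[[0,0,0],[0,0,0]],"jaw":[0,0]}' 60; python3 wr.py w18
```

```text
clock: 27.0
tool_pos: [0.624, 0.0823, 0.0781]
tcp_rot: [[0.113, 0.0, 0.994], [-0.994, 0.0, 0.113], [-0.0, -1.0, 0.0]]
contact_force: [-0.3, -0.1, 0.0]
opening: 0.001
clock: 27.2
tool_pos: [0.6237, 0.0853, 0.0781]
tcp_rot: [[0.113, 0.0, 0.994], [-0.994, 0.0, 0.113], [-0.0, -1.0, 0.0]]
contact_force: [-0.2, -0.7, -0.9]
opening: 0.0002
27.25 [0.6237 0.0853 0.078 ] xang -1.4578740933305714 0.0006320364356550469
```

```bash
sleep 1
```

```text
(no output)
```

View pics/w18.png

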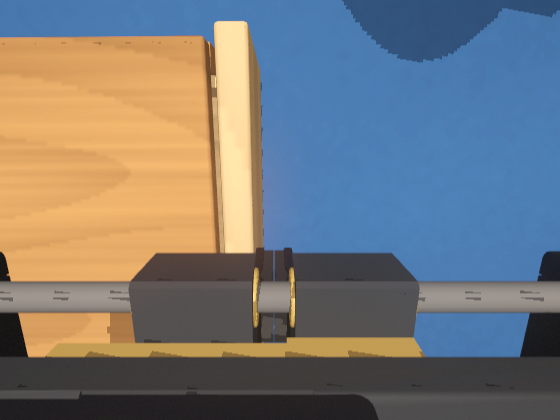

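Nearly shut; small gap remains (a few pixels at column 215). I'll step on and watch the force.

```bash
python3 -m pendant '{"travel":[[-0.02,0.2,0],[-0.02,0.2,0]],"turn":[[0,0,0],[0,0,0]],"jaw":[0,0]}' 60; python3 -m pendant '{"travel":[[-0.02,0.2,0],[-0.02,0.2,0]],"turn":[[0,0,0],[0,0,0]],"jaw":[0,0]}' 60;python3 -m pendant '{"travel":[[-0.02,0.15,0],[-0.02,0.15,0]],"turn":[[0,0,0],[0,0,0]],"jaw":[0,0]}' 60
```

```text
clock: 27.45
tool_pos: [0.6234, 0.0872, 0.0781]
tcp_rot: [[0.113, -0.0, 0.994], [-0.994, 0.0, 0.113], [-0.0, -1.0, -0.0]]
contact_force: [-0.1, -1.1, -0.2]
opening: 0.0005
clock: 27.65
tool_pos: [0.6232, 0.0894, 0.078]
tcp_rot: [[0.113, -0.0, 0.994], [-0.994, 0.0, 0.113], [-0.0, -1.0, -0.0]]
contact_force: [-0.5, 0.4, 0.6]
opening: 0.0005
clock: 27.85
tool_pos: [0.623, 0.0908, 0.078]
tcp_rot: [[0.113, -0.0, 0.994], [-0.994, 0.0, 0.113], [-0.0, -1.0, -0.0]]
contact_force: [0.4, 0.2, -0.0]
opening: 0.0003
```

```bash
python3 -m pendant '{"travel":[[-0.02,0.15,0],[-0.02,0.15,0]],"turn":[[0,0,0],[0,0,0]],"jaw":[0,0]}' 60; python3 -m pendant '{"travel":[[-0.02,0.15,0],[-0.02,0.15,0]],"turn":[[0,0,0],[0,0,0]],"jaw":[0,0]}' 60;python3 wr.py w19
```

```text
clock: 28.05
tool_pos: [0.6228, 0.0924, 0.078]
tcp_rot: [[0.113, -0.0, 0.994], [-0.994, 0.0, 0.113], [-0.0, -1.0, 0.0]]
contact_force: [-0.6, -1.6, -0.0]
opening: 0.0006
clock: 28.25
tool_pos: [0.6228, 0.0929, 0.078]
tcp_rot: [[0.112, 0.0, 0.994], [-0.994, -0.001, 0.112], [0.001, -1.0, -0.0]]
contact_force: [-0.7, -3.0, 1.2]
opening: 0.0006
28.3 [0.6227 0.0929 0.078 ] xang -1.4584991854735576 0.00014653311097040915
```

```bash
sleep 1
```

```text
(no output)
```

View pics/w19.png

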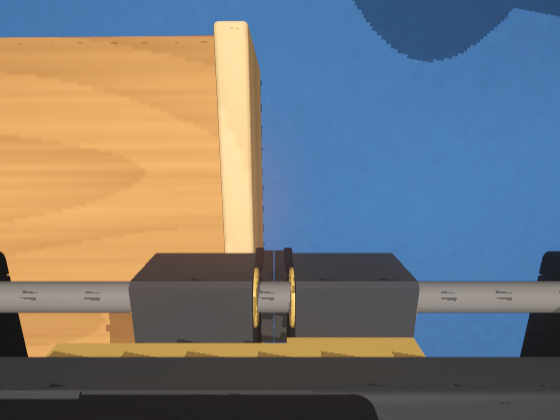

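```bash
python3 -m pendant '{"travel":[[-0.02,0.2,0],[-0.02,0.2,0],[-0.02,0.2,0]],"turn":[[0,0,0],[0,0,0],[0,0,0]],"jaw":[0,0,0]}' 60; python3 -m pendant '{"travel":[[0.1,-1,0],[0.3,-3,0],[0.4,-4,2],[0.4,-4,7],[0.4,-4,12],[-1,-9,14],[-3,-14,14],[-5,-19,14],[-6,-23,14],[-6,-23,14],[-6,-23,14]],"turn":[[0,0,0],[0,0,0],[0,0,0],[0,0,0],[0,0,0],[0,0,0],[0,0,0],[0,0,0],[0,0,0],[0,0,0],[0,0,0]],"jaw":[0,0,0,0,0,0,0,0,0,0,0]}' 60
python3 - <<'E'
from h import *
im=camera('top');cv2.imwrite('pics/t20.png',im[:,:,::-1])
im=camera('scene');cv2.imwrite('pics/s20.png',im[:,:,::-1])
E
```

```text
clock: 28.6
tool_pos: [0.6227, 0.0929, 0.078]
tcp_rot: [[0.111, -0.0, 0.994], [-0.994, -0.003, 0.111], [0.003, -1.0, -0.0]]
contact_force: [-0.2, -8.5, 2.7]
opening: 0.0005
clock: 29.7
tool_pos: [0.5622, -0.1359, 0.2181]
tcp_rot: [[0.109, 0.0, 0.994], [-0.994, 0.0, 0.109], [-0.0, -1.0, 0.001]]
contact_force: [0.1, 0.8, -0.1]
opening: 0.0007
```

```bash
sleep 1
```

```text
(no output)
```

View pics/t20.png

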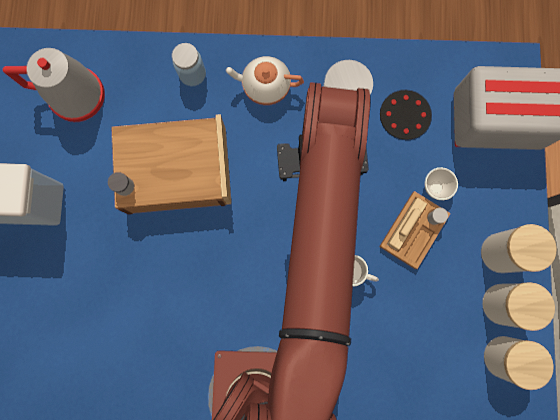

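View pics/s20.png

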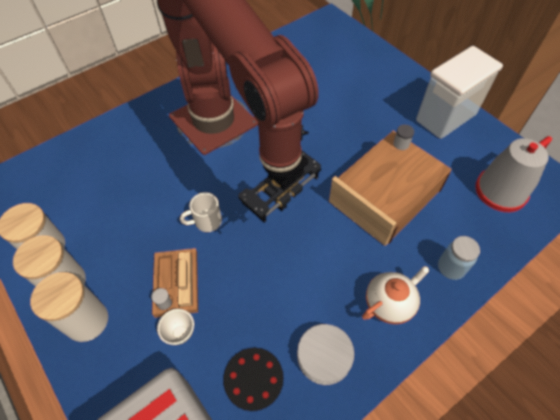

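Run:
```python
from wr import *
im=cv2.imread('pics/w15.png'); cv2.imwrite('pics/w15c.png',cv2.resize(im[105:285,235:365],None,fx=5,fy=3.3,interpolation=cv2.INTER_CUBIC))
im=cv2.imread('pics/t20.png'); cv2.imwrite('pics/t20c.png',cv2.resize(im[105:215,100:250],None,fx=5,fy=5,interpolation=cv2.INTER_CUBIC))
```

```text
(no output)
```

View pics/w15c.png

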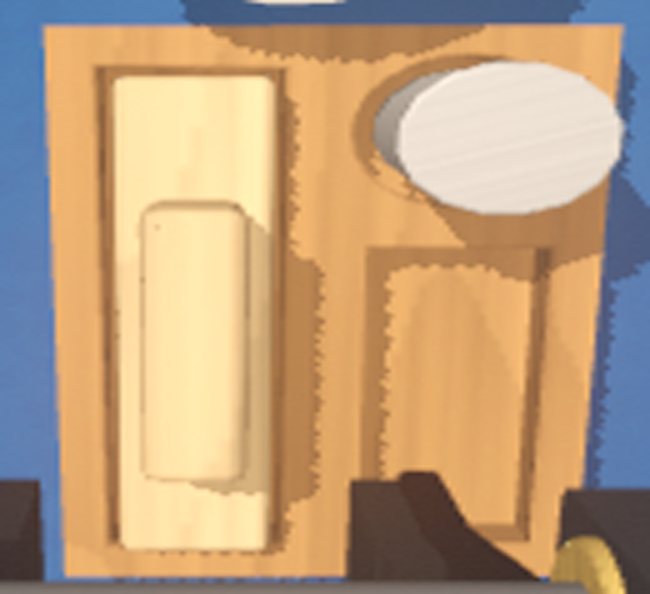

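View pics/t20c.png

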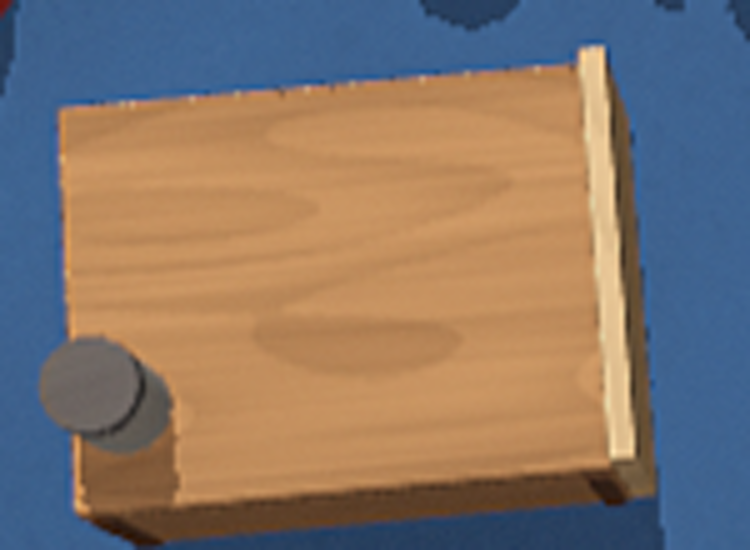

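The scraper sits flat in the long pocket, the drawer is shut and the top is clear apart from the caddy. Everything else stands where it was, so I'm handing in.

```bash
python3 -c "
from plant import r,readout
print(r.sign_off(), readout.get_obs()['clock'])"
```

```text
the job is handed in; nothing more can be done
the job is handed in; nothing more can be done
```

The job is done and handed in at about 30 s of the 72 s allowed. I pulled the drawer fully out to its stop, where it resisted with 12 N. One straight sweep of the scraper then pushed all four chips into it. The scraper went upright into the long pocket, and I pushed the drawer shut with closed fingers.

**Last checks**
- **Chips:** the top camera showed all four inside the drawer before I closed it. I did not see them again after that. The gripper held only the scraper's rib and stayed above the chips.
- **Scraper:** the sole reached the pocket floor at the height I expected, with 17 N of downward contact. The wrist picture afterwards showed it sitting flat inside the pocket.
- **Drawer:** it stopped against a rising force (3 N, then 8.5 N), and the pictures show the panel flush with the rack's front edge.
- **Other things:** the rack's top is clear except for the caddy, and the caddy, strainer cup and bowl look unmoved. In the last top picture the arm partly covers the mug. It shows in the scene picture where it was at the start.

**What disagreed:** my first pinch of the drawer panel closed on nothing and the drawer did not move. The real fingertips appear to sit about 30 mm short of the reported tool point. I went lower for every grip after that, and nothing was disturbed by the miss.

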